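# Load a check standard into the photometer under its sliding cover

### The job

Load the dark grey check standard into the photometer. Set your fingertips down slowly on the flat cell cover and, pressing just firmly enough for them to grip and never harder than about 25 N, drag it back towards the keypad until it is fully open; stand the dark standard fully down in the cell well, let it go, then slide the cover fully shut again in the same way. Leave the other standards in their rack, and the tip box and tomato tray where they are.

Things in the scene. Friction and masses are not known exactly. Their poses are not given: they have to be found in the camera images.
- photometer: White photometer, fixed, 330 deep (x) x 250 wide (y), on levelling feet that lift it 0 to 6 mm off the bench. Heights from its origin (centre of its underside): deck 115. Own x runs from the keypad front (-165 mm) to the lamp end, z up. Sunk in the deck: a track x -58 to 96, y -51 to 51, 6 deep, walled all round. In its floor a black compartment, 60 (x) x 84 (y) about x 55, y 0; its floor at 79.
- cover (a joint): Flat grey cover plate that slides in the track: 0 = fully shut over the compartment (lamp end of the track), 0.072 m = fully open (drawn along the photometer's -x against the keypad end). Starts shut or up to 6 mm ajar. Runs on felt and stays where it is left; it takes 5.5 to 6 N along the track to move it, however hard it is pressed.
- cover_plate: The cover plate, 80 (x) x 100 (y), top flush with the deck, a ribbed dark patch 48 x 64 in the middle (practically flat). No handle or edge to hold: fingertips pressed on top move it (friction 0.5 to 0.7; rigid, does not sink). Over 25 N on it is too much. Origin: centre of the plate, 3 mm below its top; x as the photometer's.
- cover_top (a point): Centre of the top surface of the cover plate (moves with the cover), at deck height.
- well_mouth (a point): Centre of the mouth of the cell well, on the compartment floor. The well is 15.0 mm square (chamfered by 3 mm at the mouth), 26 mm deep, its sides parallel to the photometer's x and y.
- well_floor (a point): Centre of the well's floor, 26 mm below its mouth. A standard stands here when seated, its origin at this point; it then rises 26 mm above the compartment floor, 4 mm below the cover. The shut cover slides over it only if it is fully down.
- rack: White rack block on the bench, fixed, 150 (its x) x 46 (y) x 34 high, with three 14.5 mm square holes in a row along its x at -45, 0 and 45 mm, each 26 deep (floor 8 mm above the bench). Origin: centre of its underside.
- std_dark: The standard to load: a solid glass block 12.5 x 12.5 x 52 high, about 25 g, dark grey glass with a black 12 mm cap on top. Origin: centre of its underside; z up along its length; sides parallel to the rack's. It stands 26 mm deep in one of the rack's three holes, 26 mm of it showing, its top 60 mm above the bench. It may go into the well any of the four ways round.
- std_amber: Bystander standard of the same size, amber glass, white cap; in another rack hole.
- std_green: Bystander standard of the same size, pale green glass, white cap; in another rack hole.
- tip_box: Bystander: pipette-tip box 120 x 82 x 72 high, loose on the bench. Origin: centre of its underside.
- tomato_tray: Bystander: white tray 300 x 200 with six tomatoes, 65 high in all, loose on the bench. Origin: centre of its underside.

How it is judged (in metres and radians):
On the way, in this order (a step that is already met when the one before it is completed fails the run):
1. the cover has been dragged fully open (value of joint cover above 0.067 m), for 0.2 s.
2. the dark standard stands fully down in the well, let go, with the cover still open (horizontal distance between std_dark and well_floor below 0.004 m and z of std_dark in the frame of well_floor below 0.003 m and angle between std_dark's own z axis and vertical below 0.12 rad and contact force between the fingers and std_dark below 0.1 N and value of joint cover above 0.06 m), for 0.2 s.
At the end, for the whole second after the job is handed in: The cover is shut to within 4 mm, the dark standard stands upright on the well floor (within 3 mm of fully down, within 4 mm of the well's axis), at rest; the other two standards are within 10 mm, and the tip box and tomato tray within 20 mm, of where they started (value of joint cover below 0.004 m and horizontal distance between std_dark and well_floor below 0.004 m and z of std_dark in the frame of well_floor below 0.003 m and angle between std_dark's own z axis and vertical below 0.12 rad and linear speed of std_dark below 0.02 m/s and distance of each of std_amber, std_green from where it was at the start of the episode below 0.01 m and distance of each of tip_box, tomato_tray from where it was at the start of the episode below 0.02 m); the robot touches nothing.
It fails at once if the cover is pressed or pushed with more than 25 N (contact force between anything else and cover_plate above 25 N).
It fails at once if another standard is pulled or knocked from its place in the rack (distance of any of std_amber, std_green from where it was at the start of the episode above 0.015 m).
It fails at once if the tip box or the tomato tray is shoved aside (distance of any of tip_box, tomato_tray from where it was at the start of the episode above 0.03 m).
It also fails if it takes over 64 s, if anything falls off the work surface, if the arm or the gripper's body presses on something with over 40 N, if the wrist force passes 120 N, or if a joint passes its speed limit or range.

### The arm

A 7-joint arm with a two-finger parallel gripper is mounted at the origin on the work surface. World frame = base frame: x ahead of the robot, y to its left, z up, the work surface at z = 0. Lengths are in m, angles in degrees, forces in N, time in s.
With the tool pointing down it reaches from about 0.35 to 0.775 m from the base axis. Payload 3.1 kg.
Tool frame: the origin (TCP) lies at the very end of the fingers, on their centre line; the grasp point (between the pads) lies 19 mm behind it; z points along the fingers, y is the direction in which the jaws open and shut (so a half turn about z gives the same grasp; the last joint's range is limited). The gripper opens to 85 mm and grips with 20 to 120 N. Pads are 22 mm wide; open, the fingers measure 114 mm over their backs; the gripper's body (76 mm by 85 mm) begins 54 mm behind the grasp point. The pads swing forward as they close: fully open they stand 13 mm farther back than shut.
Start: joints at [73.298, 17.813, 0.802, 86.603, -0.252, 75.585, -1.558], TCP at [0.136, -0.533, 0.231] pointing down, gripper open.
Joint ranges: [-154.91, 154.91], [-16.99, 109.72], [-72.82, 74.43], [7.12, 147.25], [-82.49, 262.49], [11.32, 116.49], [-174.64, 174.64]. Speed limits (degrees/s): [159.86, 159.86, 180, 180, 180, 180, 180].

### API

Orientations are given as a 3x3 rotation matrix whose columns are the frame's x, y, z axes.
In Python, from cell import readout, cams, workorder, look_for, pinpoint gives the robot as it stands.
- The arm moves only by the tool step_arm, never from a script. Its argument "series" is text: rows parted by semicolons, each of 7 numbers parted by spaces: the shift along the tool's x, y, z in m, then the turn, a rotation vector about the tool's x, y, z in degrees, then the closure in counts, from 0 (fully open) to 255 (shut). In form: tx ty tz wx wy wz grip; .... A call has 1 to 5 rows; each row shifts and turns the commanded pose from where the row before left it, along the tool's axes as they then stand; what a row does not reach is not made up. A row lasts 1/8 s, in which the tool goes at most 62.5 mm and 10.7 degrees, less where a joint would pass 70% of its speed; a pose out of reach is approached as far as the arm can. A call with a gripper value outside its range is refused whole. The fingers move at their own pace and stop on an object; "newtons" is the grip in N (left out, the last holds). Time passes only in rows, so rows that do not move let the fingers close. It gives the time, the measured TCP pose, the force and the opening at its end, in the units of the state.
- readout.state(): the state, without advancing time (a new reading comes with each control period).
- cams.grab_frame(name): name is "scene" or "top"; returns (picture, depth): 480x640x3 uint8, red, green, blue; 480x640 float32, m along the optical axis (not along the pixel's ray), 0 where there is no reading.
- cams.camera_info(name): a dict with "camera_matrix" (3x3 intrinsics, pixels), "k1" (the pictures are not rectified: a ray, as slopes to the right and down, at radius r is drawn at 1 + k1 r^2 times it, then the intrinsics apply), "eye" and "orientation" of the camera in the world. Camera axes: x right, y up, looking along -z (the intrinsics and any distortion apply to the point x, -y, -z); pixel columns grow to the right and rows downward; lengths in m; the calibration is good to about 2 mm. A picture is of the moment at which its call begins. camera_info takes no time and is no camera call.
- workorder.hand_in(): hands the job in, once; it reports no verdict.
Trained networks look in the newest picture that a camera, given by its name, has taken for a name from the list of things; names that differ only in an ending like _2 or _b are one class to them, and where a whole thing is asked for, a point or a joint stands for the part that bears it (a point fixed in the world has none). Each returns a list of dicts, best first, with "score" (0 to 1); they miss things now and then, are a little off and sometimes report something else, mostly with a low value. They report only what shows in the picture. A call takes as long as a camera call.
- look_for(camera, target): "rect" ([left, top, right, bottom] in pixels, round what is visible of it).
- pinpoint(camera, target): "pixel" ([row, column] in pixels: a listed point, or the origin of a listed thing).
The state is a dict: "time": time; "joint_pos": joint angles; "dq": joint speeds; "joint_torque": joint torques, N m; "position": TCP position; "tcp_rot": TCP orientation; "force": force on the tool from outside, world axes, zero at the start; "moment": the same for the moment, N m; "finger_gap": opening from 0.0 (shut) to 1.0 (fully open).
Only numpy, scipy, OpenCV 4.12 (cv2) and the standard library are available. Lean on these libraries where they do the work, as an engineer would, in place of code of your own. Each camera call takes 0.05 s, during which the arm holds its last target.

## Working session

There is one attempt and no reset: what is moved stays moved. The work goes in short steps, Python scripts to look and compute and a tool call to move; the robot and the scene stay as the last step left them, time stands still between calls to the robot, and variables do not carry over. Pictures are saved under pics/ and viewed, and the job is handed in when it is done.

Besides the shell and the picture viewer there is one more tool, called after "Request:" by a JSON object that holds its "name" and its "arguments", one argument or row to a line. step_arm: Moves the arm, as the interface text tells. Its arguments: {"type":"object","properties":{"series":{"type":"string"},"newtons":{"type":"number"}},"required":["series"]}

```bash
mkdir -p pics; ls; python3 - <<'E'
from cell import readout, cams, workorder, look_for, pinpoint
import cv2, numpy as np
s=readout.state()
print(s)
for n in ("scene","top"):
    p,d=cams.grab_frame(n); cv2.imwrite(f"pics/{n}0.png",p[:,:,::-1]); np.save(f"{n}0.npy",d)
    print(n,cams.camera_info(n))
    for t in ("std_dark","cover_top","rack","photometer","cover_plate"):
        print(t,[(r['score'],r['pixel']) for r in pinpoint(n,t)[:3]])
print(readout.state()['time'])
E
```

```text
pics
{'time': 0.0, 'joint_pos': array([73.29934089, 17.8603028 ,  0.80309123, 86.69234975, -0.25216461,
       75.58242479, -1.55890182]), 'dq': array([ 0.05361174, -0.07251748, -0.01701016,  0.11967723,  0.01051813,
        0.02414332, -0.08345151]), 'joint_torque': array([-2.65763983e-04, -3.79911733e+01,  1.45605253e-01, -2.30589688e+01,
        1.18768433e-02,  1.36011362e-02, -3.56438953e-06]), 'position': array([ 0.13577703, -0.53223354,  0.23021963]), 'tcp_rot': array([[ 9.68955281e-01,  2.47235132e-01, -6.73605198e-04],
       [ 2.47236028e-01, -9.68952726e-01,  2.22715445e-03],
       [-1.02060769e-04, -2.32455254e-03, -9.99997293e-01]]), 'force': array([-0.78184828,  0.11996868, -0.01230887]), 'moment': array([-0.03199518,  0.02533864,  0.0643306 ]), 'finger_gap': 0.9979719596882709}
scene {'camera_matrix': array([[578.01502102,   0.        , 326.64874215],
       [  0.        , 578.01502102, 244.41932613],
       [  0.        ,   0.        ,   1.        ]]), 'k1': -0.12778986178338336, 'eye': array([ 0.983551  , -0.62788438,  0.88378865]), 'orientation': array([[ 8.4337626
[... 264 characters left out ...]
hotometer [(0.67, [268.6, 317.3])]
cover_plate [(0.9, [232.6, 339.9])]
top {'camera_matrix': array([[435.46012544,   0.        , 316.67154138],
       [  0.        , 435.46012544, 241.94874394],
       [  0.        ,   0.        ,   1.        ]]), 'k1': -0.09867073641579574, 'eye': array([0.4704021 , 0.0687168 , 0.94358809]), 'orientation': array([[-1.34531268e-03,  9.95729906e-01, -9.23046276e-02],
       [-9.99756565e-01,  6.93559076e-04,  2.20528781e-02],
       [ 2.20227290e-02,  9.23118254e-02,  9.95486578e-01]])}
std_dark [(0.51, [311.5, 498.2])]
cover_top [(0.71, [243.8, 278.8])]
rack [(0.59, [289.2, 490.4])]
photometer [(0.59, [274.7, 292.1])]
cover_plate [(0.68, [249.0, 280.4])]
0.6
```

View pics/scene0.png

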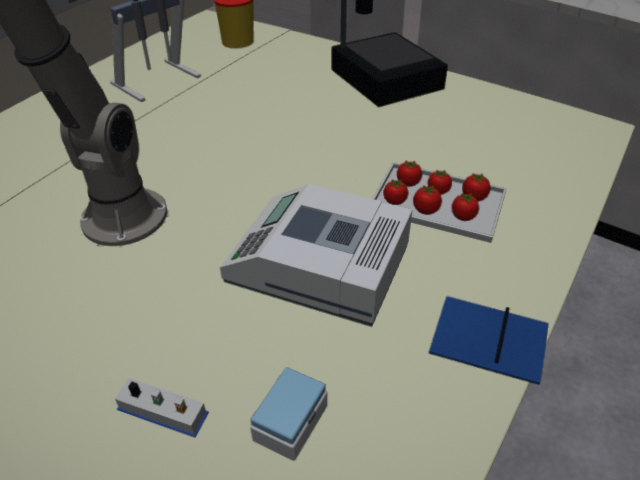

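View pics/top0.png

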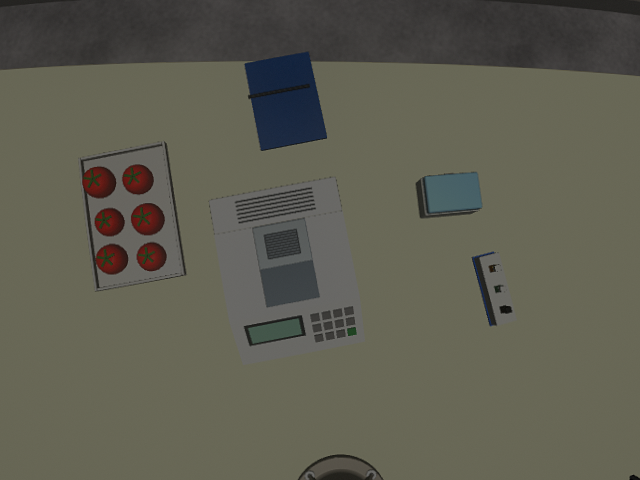

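The scene camera shows the photometer with its cover shut (plate around (343,232)) and the dark standard in the rack at (134,390). In the top camera the plate is at about (281,242), and the dark standard is at the near end of the rack, (505,309). Next I'll zoom in for corners.

```bash
cat > h.py <<'E'
import numpy as np, cv2
from cell import cams
def undist(n,px):
    c=cams.camera_info(n);K=c['camera_matrix']
    return cv2.undistortPoints(np.array(px,float).reshape(-1,1,2),K,np.array([c['k1'],0,0,0.])).reshape(-1,2)
# note: model x_d = x(1+k1 r^2) same as opencv
def ray(n,px):
    c=cams.camera_info(n);u=undist(n,px)
    d=np.c_[u[:,0],-u[:,1],-np.ones(len(u))]@c['orientation'].T
    return c['eye'],d
def at_z(n,px,z):
    e,d=ray(n,px); return e+d*((z-e[2])/d[:,2])[:,None]
def at_depth(n,px,dep):
    e,d=ray(n,px); return e+d*np.array(dep)[:,None]
def proj(n,P):
    c=cams.camera_info(n);K=c['camera_matrix']
    q=(np.array(P,float).reshape(-1,3)-c['eye'])@c['orientation']
    x=q[:,0]/-q[:,2];y=-q[:,1]/-q[:,2];s=1+c['k1']*(x*x+y*y)
    return np.c_[K[0,0]*x*s+K[0,2],K[1,1]*y*s+K[1,2]]
E
python3 - <<'E'
import cv2
a=cv2.imread('pics/top0.png');b=cv2.imread('pics/scene0.png')
def z(im,x,y,w,h,f,n): cv2.imwrite(n,cv2.convertScaleAbs(cv2.resize(im[y:y+h,x:x+w],None,fx=f,fy=f,interpolation=cv2.INTER_CUBIC),alpha=1.6))
z(a,200,170,170,200,3,'pics/z_top_ph.png')
z(a,465,245,60,90,6,'pics/z_top_rack.png')
z(b,215,175,210,150,3.6,'pics/z_sc_ph.png')
z(b,105,365,120,80,6,'pics/z_sc_rack.png')
E
```

```text
(no output)
```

View pics/z_top_ph.png

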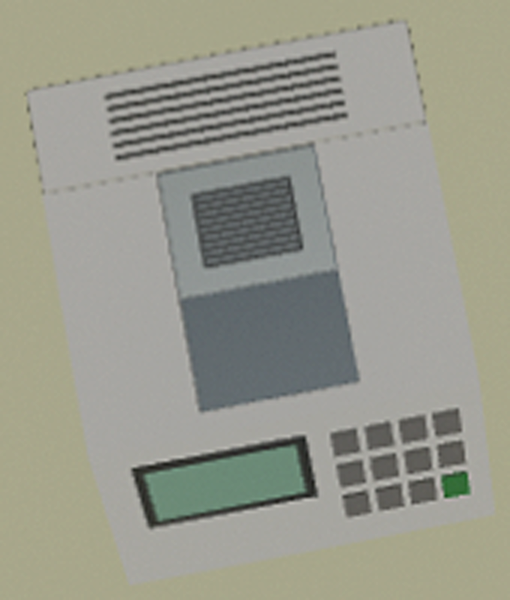

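View pics/z_top_rack.png

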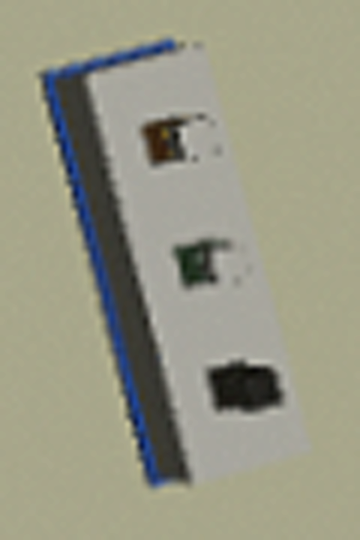

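View pics/z_sc_ph.png

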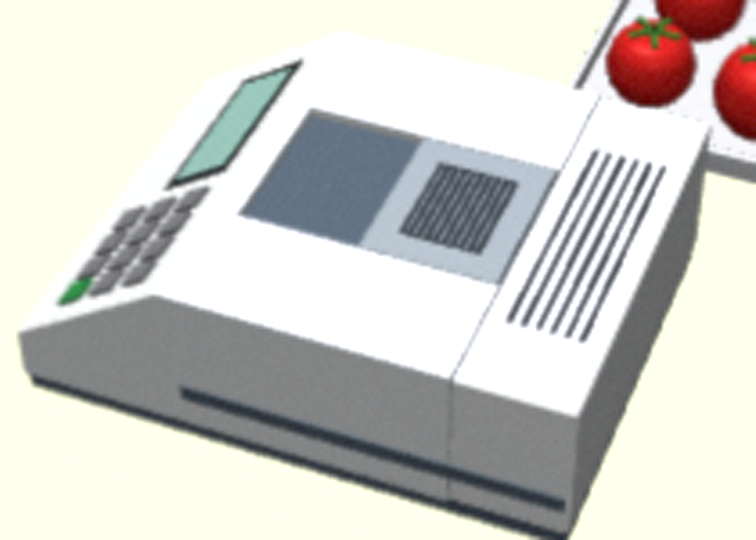

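View pics/z_sc_rack.png

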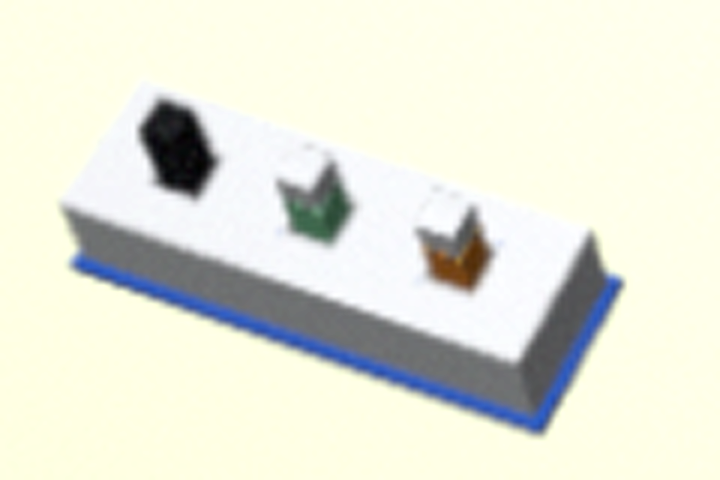

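```bash
cat > fit.py <<'E'
import numpy as np
from h import *
from scipy.optimize import least_squares
def un(p,ox,oy,f): p=np.array(p,float); return (p+.5)/f-.5+[ox,oy]
def world(q,L):
    c,s=np.cos(q[2]),np.sin(q[2]); L=np.array(L,float)
    return np.c_[q[0]+c*L[:,0]-s*L[:,1],q[1]+s*L[:,0]+c*L[:,1],q[3]+L[:,2]]
def fit(obs,q0,freez=None):
    def f(q):
        if freez is not None:q=np.r_[q,freez]
        return np.concatenate([(proj(n,world(q,L))-px).ravel() for n,L,px in obs])
    r=least_squares(f,q0); q=r.x if freez is None else np.r_[r.x,freez]
    return q,r.fun.reshape(-1,2)
if __name__=="__main__":
    L=np.array([[96,51,115],[96,-51,115],[-58,51,115],[-58,-51,115],[165,125,115],[165,-125,115]])/1000
    t=un([[157,173],[314,144],[201,411],[358,380],[28,91],[407,21]],200,170,3)
    s=un([[558,170],[498,284],[312,109],[239,214],[708,127],[578,415]],215,175,3.6)
    for o in ([('top',L,t)],[('scene',L,s)],[('top',L,t),('scene',L,s)]):
        q,r=fit(o,[.5,.1,0,.003]); print('PH',q[:2],np.degrees(q[2]),q[3],'\n',r.round(1).tolist())
    qp=q
    for z in (0.,.003,.006):
      for nm,L_,x in (('top',L,t),('scene',L,s)):
        q,r=fit([(nm,L_,x)],[.5,.1,0],z); print(nm,z,q[:2],np.degrees(q[2]),abs(r).max())
    e=un([[181,297],[337,270]],200,170,3); w=at_z('top',e,.115+qp[3])
    e2=un([[420,137],[360,244]],215,175,3.6); w2=at_z('scene',e2,.115+qp[3])
    R=np.array([[np.cos(qp[2]),-np.sin(qp[2])],[np.sin(qp[2]),np.cos(qp[2])]])
    print('plate edge own',(w[:,:2]-qp[:2])@R,(w2[:,:2]-qp[:2])@R)
    L=np.array([[75,23,34],[75,-23,34],[-75,-23,34],[-75,23,34]])/1000
    t=un([[85,72],[205,45],[312,450],[190,480]],465,245,6)
    s=un([[520,362],[597,235],[148,88],[65,207]],105,365,6)
    # order: amber-left.. check sign by residual
    for ordr in ([0,1,2,3],[1,0,3,2]):
      for o in ([('top',L,t)],[('scene',L,s[ordr])],[('top',L,t),('scene',L,s[ordr])]):
        q,r=fit(o,[.4,-.4,0.2],0.); print('RK',ordr,q[:2],np.degrees(q[2]),r.round(1).tolist(), world(q,[[-.045,0,.034]]))
    d=np.load('top0.npy'); ds=np.load('scene0.npy')
    for nm,D,pts in (('top',d,[[240,240],[340,280],[290,300],[290,240]]),('scene',ds,[[330,265],[300,240],[330,220]])):
        print(nm,at_depth(nm,pts,[D[y,x] for x,y in pts]).round(4).tolist())
E
python3 fit.py
```

```text
PH [0.49090277 0.10637558] 10.673983097806905 -0.005526307328594346 
 [[0.3, 0.1], [0.0, 0.1], [-0.2, -0.1], [0.2, 0.2], [-0.1, -0.2], [-0.3, -0.0]]
PH [0.48637261 0.11726492] 10.776828745693445 -0.006593596219753027 
 [[0.1, 0.4], [0.0, 0.4], [0.0, -0.0], [0.1, 0.3], [0.2, -0.8], [-0.4, -0.3]]
PH [0.49088097 0.10679185] 10.715806574112978 0.0029338660010022506 
 [[-0.5, -0.4], [-0.3, -0.6], [-0.8, 0.1], [0.1, 0.3], [-1.4, -0.9], [-0.3, -1.1], [-0.3, 0.5], [-0.6, 0.9], [-1.1, -0.2], [-1.4, 0.5], [0.5, -0.9], [-0.8, 0.7]]
top 0.0 [0.49035821 0.10604517] 10.674137715598055 0.5793068122469833
scene 0.0 [0.48988619 0.11106808] 10.750282541529412 1.0723913138075147
top 0.003 [0.49006274 0.10586581] 10.674222376904625 0.8391931072564489
scene 0.003 [0.49148411 0.10824985] 10.737999632918738 1.193159941306277
top 0.006 [0.48976737 0.10568646] 10.674307419114546 1.1009377978069494
scene 0.006 [0.49308157 0.10543243] 10.725587588701927 1.3149517954356895
plate edge own [[ 0.01461403  0.04910826]
 [ 0.01309793 -0.05077527]] [[ 0.01265127  0.05079149]
 [ 0.01571996 -0.04640744]]
RK [0, 1, 2, 3]
[... 526 characters left out ...]
 3, 2] [ 0.45590627 -0.33835127] 13.456536180997608 [[0.1, 0.0], [-0.1, -0.5], [-0.3, 0.0], [0.2, 0.5]] [[ 0.41214167 -0.34882311  0.034     ]]
RK [1, 0, 3, 2] [ 0.46025884 -0.33693253] 13.98014495397285 [[0.3, -0.5], [0.6, 1.1], [-0.6, 0.2], [-0.4, -1.0]] [[ 0.41659176 -0.34780388  0.034     ]]
RK [1, 0, 3, 2] [ 0.45828464 -0.33727934] 13.748216328835605 [[-0.5, -1.0], [-0.8, -1.6], [-0.6, -1.2], [-0.1, -0.6], [-0.8, -0.7], [-0.6, 0.8], [-1.4, -0.4], [-1.1, -1.5]] [[ 0.41457391 -0.34797385  0.034     ]]
top [[0.5504, 0.1961, 0.12], [0.4746, 0.0064, 0.1181], [0.437, 0.1009, 0.1145], [0.5503, 0.1011, 0.1215]]
scene [[0.5739, 0.0272, 0.1179], [0.4867, 0.0546, 0.1179], [0.5038, 0.1382, 0.1174]]
```

Request:
{"name": "step_arm", "arguments": {
  "series": "0.037 -0.035 0 0 0 0 255;0.037 -0.035 0 0 0 0 255;0.037 -0.035 0 0 0 0 255;0.037 -0.035 0 0 0 0 255;0.037 -0.035 0 0 0 0 255",
  "newtons": 40
}}

```text
time: 1.23
position: [0.2728, -0.3162, 0.2316]
tcp_rot: [[0.969, 0.247, 0.001], [0.247, -0.969, -0.001], [0.0, 0.001, -1.0]]
force: [0.1, -1.2, 0.6]
finger_gap: -0.0
```

Request:
{"name": "step_arm", "arguments": {
  "series": "0.037 -0.035 0 0 0 0 255;0.037 -0.035 0 0 0 0 255;0.037 -0.035 0 0 0 0 255;0.037 -0.035 0 0 0 0 255;0.037 -0.035 0 0 0 0 255"
}}

```text
time: 1.85
position: [0.4088, -0.101, 0.2317]
tcp_rot: [[0.969, 0.247, 0.001], [0.247, -0.969, -0.001], [0.001, 0.001, -1.0]]
force: [-0.0, -0.9, 0.2]
finger_gap: -0.003
```

Request:
{"name": "step_arm", "arguments": {
  "series": "0.037 -0.035 0 0 0 0 255;0.037 -0.035 0 0 0 0 255;0.037 -0.035 0 0 0 0 255;0.037 -0.035 0 0 0 0 255;0 0 0 0 0 3.6 255"
}}

```text
time: 2.48
position: [0.5176, 0.0755, 0.2312]
tcp_rot: [[0.981, 0.192, 0.0], [0.192, -0.981, 0.004], [0.001, -0.004, -1.0]]
force: [-1.1, -0.6, -0.5]
finger_gap: 0.002
```

```bash
cat > go.py <<'E'
import sys,numpy as np
from cell import readout
from scipy.spatial.transform import Rotation as Ro
def go(x,y,z,yaw):
    s=readout.state();R=np.array(s['tcp_rot']);p=np.array(s['position'])
    c,q=np.cos(np.radians(yaw)),np.sin(np.radians(yaw))
    T=np.array([[c,q,0],[q,-c,0],[0,0,-1.]])
    print('t',round(s['time'],2),'pos',p.round(4),'F',np.round(s['force'],2),'gap',round(s['finger_gap'],3))
    print('shift mm',(R.T@(np.array([x,y,z])-p)*1000).round(1),'rotvec',np.degrees(Ro.from_matrix(R.T@T).as_rotvec()).round(2))
if __name__=="__main__": go(*map(float,sys.argv[1:5]))
E
python3 go.py 0.5439 0.1168 0.15 10.7
```

```text
t 2.48 pos [0.5176 0.0755 0.2312] F [-1.06 -0.6  -0.49] gap 0.002
shift mm [ 33.6 -35.1  81.4] rotvec [-0.24 -0.07  0.38]
```

Request:
{"name": "step_arm", "arguments": {
  "series": "0.017 -0.0175 0 0 0 0.4 255;0.017 -0.0175 0.02 0 0 0 255;0 0 0.03 0 0 0 255;0 0 0.03 0 0 0 255;0 0 0 0 0 0 255"
}}

```text
time: 3.1
position: [0.5419, 0.1096, 0.1489]
tcp_rot: [[0.984, 0.179, -0.006], [0.179, -0.984, -0.001], [-0.006, 0.0, -1.0]]
force: [0.6, -0.3, -1.1]
finger_gap: 0.002
```

```bash
python3 - <<'E'
from cell import *
from cell import readout, cams
import cv2
from h import *
s=readout.state();print(s['position'],s['force'])
P=s['position']
for n in("top","scene"):
    p,d=cams.grab_frame(n); u=proj(n,[P])[0]; print(n,u)
    x,y=int(u[0])-60,int(u[1])-60
    im=cv2.resize(p[y:y+120,x:x+120,::-1],None,fx=5,fy=5,interpolation=cv2.INTER_CUBIC)
    v=((u-[x,y]+.5)*5-.5).astype(int); cv2.drawMarker(im,tuple(int(a) for a in v),(0,0,255),0,20,1)
    cv2.imwrite(f'pics/{n}1.png',cv2.convertScaleAbs(im,alpha=1.6 if n=='top' else 1.0))
E
python3 go.py 0.5439 0.1168 0.15 10.7
```

```text
[0.54185172 0.10959254 0.14892155] [ 0.63467777 -0.28471809 -1.0713518 ]
top [284.73699145 243.14186523]
scene [338.70714246 222.47765373]
t 3.2 pos [0.5443 0.1106 0.1521] F [0.88 0.84 0.9 ] gap 0.001
shift mm [ 0.7 -6.2  2.1] rotvec [-0.01 -0.06 -0.4 ]
```

View pics/top1.png

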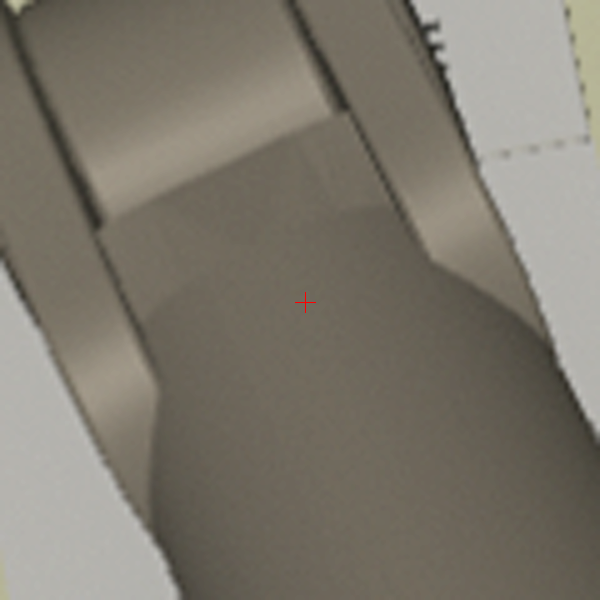

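View pics/scene1.png

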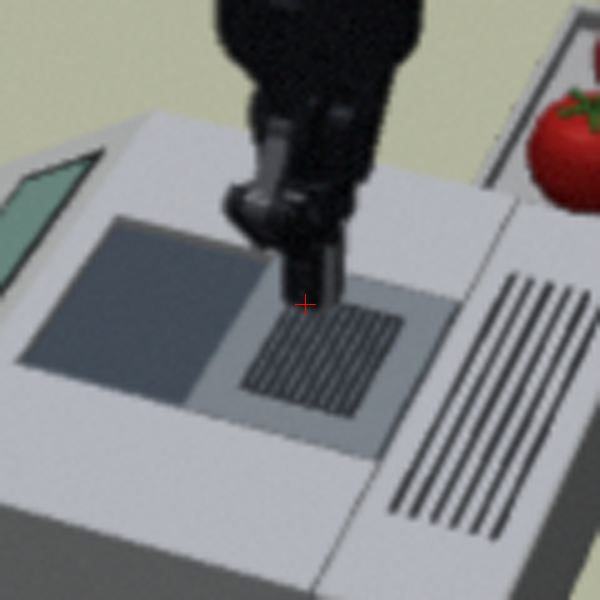

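Only the scene camera sees the fingertip. It sits about 2 px right of where I predicted, which I'll use as the scene-camera correction. Next I descend close to the cover.

Request:
{"name": "step_arm", "arguments": {
  "series": "0 -0.005 0.008 0 0 -0.4 255;0 0 0.01 0 0 0 255;0 0 0.006 0 0 0 255;0 0 0 0 0 0 255;0 0 0 0 0 0 255"
}}

```text
time: 3.82
position: [0.5431, 0.1154, 0.1274]
tcp_rot: [[0.983, 0.186, 0.0], [0.186, -0.983, 0.0], [0.0, -0.0, -1.0]]
force: [0.1, -0.3, 0.2]
finger_gap: 0.001
```

Request:
{"name": "step_arm", "arguments": {
  "series": "0 0 0.002 0 0 0 255;0 0 0 0 0 0 255"
}}

```text
time: 4.08
position: [0.5429, 0.1154, 0.1253]
tcp_rot: [[0.983, 0.186, -0.0], [0.186, -0.983, -0.0], [-0.0, 0.0, -1.0]]
force: [0.0, 0.4, 0.3]
finger_gap: 0.002
```

Request:
{"name": "step_arm", "arguments": {
  "series": "0 0 0.001 0 0 0 255;0 0 0.001 0 0 0 255"
}}

```text
time: 4.32
position: [0.5429, 0.1155, 0.1233]
tcp_rot: [[0.983, 0.186, 0.0], [0.186, -0.983, -0.0], [0.0, 0.0, -1.0]]
force: [0.0, -1.2, -0.9]
finger_gap: -0.002
```

Request:
{"name": "step_arm", "arguments": {
  "series": "0 0 0.001 0 0 0 255;0 0 0.001 0 0 0 255"
}}

```text
time: 4.58
position: [0.5429, 0.1155, 0.1212]
tcp_rot: [[0.983, 0.186, -0.0], [0.186, -0.983, 0.0], [-0.0, -0.0, -1.0]]
force: [-0.6, 0.3, 0.0]
finger_gap: 0.002
```

Request:
{"name": "step_arm", "arguments": {
  "series": "0 0 0.0005 0 0 0 255;0 0 0 0 0 0 255"
}}

```text
time: 4.82
position: [0.5429, 0.1155, 0.1207]
tcp_rot: [[0.983, 0.186, -0.0], [0.186, -0.983, -0.0], [-0.0, 0.0, -1.0]]
force: [0.1, 0.2, -0.1]
finger_gap: -0.001
```

Request:
{"name": "step_arm", "arguments": {
  "series": "0 0 0.0005 0 0 0 255;0 0 0 0 0 0 255"
}}

```text
time: 5.08
position: [0.5429, 0.1154, 0.1203]
tcp_rot: [[0.983, 0.186, -0.0], [0.186, -0.983, -0.0], [-0.0, 0.0, -1.0]]
force: [-0.7, -0.2, 0.1]
finger_gap: 0.001
```

Request:
{"name": "step_arm", "arguments": {
  "series": "0 0 0.0005 0 0 0 255;0 0 0.0005 0 0 0 255"
}}

```text
time: 5.32
position: [0.543, 0.1155, 0.1198]
tcp_rot: [[0.983, 0.186, 0.0], [0.186, -0.983, -0.0], [0.0, 0.0, -1.0]]
force: [-1.9, -0.5, 4.8]
finger_gap: 0.002
```

Request:
{"name": "step_arm", "arguments": {
  "series": "0 0 0.0005 0 0 0 255;0 0 0 0 0 0 255"
}}

```text
time: 5.58
position: [0.543, 0.1155, 0.1198]
tcp_rot: [[0.983, 0.186, 0.001], [0.186, -0.983, -0.0], [0.0, 0.001, -1.0]]
force: [-2.0, -1.3, 6.9]
finger_gap: -0.001
```

Request:
{"name": "step_arm", "arguments": {
  "series": "0 0 0.0005 0 0 0 255;0 0 0 0 0 0 255"
}}

```text
time: 5.82
position: [0.543, 0.1155, 0.1197]
tcp_rot: [[0.983, 0.186, 0.001], [0.186, -0.983, -0.001], [0.001, 0.001, -1.0]]
force: [-2.9, -1.2, 8.1]
finger_gap: 0.001
```

Request:
{"name": "step_arm", "arguments": {
  "series": "0 0 0.0005 0 0 0 255;0 0 0.0005 0 0 0 255"
}}

```text
time: 6.08
position: [0.543, 0.1155, 0.1197]
tcp_rot: [[0.983, 0.186, 0.001], [0.186, -0.983, -0.001], [0.001, 0.001, -1.0]]
force: [-5.3, -1.7, 14.8]
finger_gap: -0.001
```

Request:
{"name": "step_arm", "arguments": {
  "series": "0 0 0.0005 0 0 0 255;0 0 0 0 0 0 255"
}}

```text
time: 6.32
position: [0.5432, 0.1156, 0.1197]
tcp_rot: [[0.983, 0.186, 0.002], [0.186, -0.983, -0.001], [0.001, 0.001, -1.0]]
force: [-5.2, -2.2, 14.4]
finger_gap: -0.001
```

Request:
{"name": "step_arm", "arguments": {
  "series": "-0.002 0 0 0 0 0 255;-0.002 0 0 0 0 0 255;-0.002 0 0 0 0 0 255"
}}

```text
time: 6.7
position: [0.5419, 0.1154, 0.1198]
tcp_rot: [[0.983, 0.185, 0.012], [0.185, -0.983, 0.003], [0.012, -0.0, -1.0]]
force: [4.0, 1.1, 6.4]
finger_gap: -0.003
```

Request:
{"name": "step_arm", "arguments": {
  "series": "0 0 0.0007 0 0 0 255;0 0 0.0007 0 0 0 255"
}}

```text
time: 6.95
position: [0.5417, 0.1154, 0.1196]
tcp_rot: [[0.983, 0.185, 0.011], [0.185, -0.983, 0.002], [0.011, 0.0, -1.0]]
force: [1.4, 0.0, 15.7]
finger_gap: 0.001
```

Request:
{"name": "step_arm", "arguments": {
  "series": "0 0 0.0005 0 0 0 255;0 0 0 0 0 0 255"
}}

```text
time: 7.2
position: [0.5417, 0.1154, 0.1196]
tcp_rot: [[0.983, 0.185, 0.011], [0.185, -0.983, 0.002], [0.012, 0.0, -1.0]]
force: [0.5, -0.7, 16.0]
finger_gap: 0.002
```

Request:
{"name": "step_arm", "arguments": {
  "series": "-0.002 0 0.0003 0 0 0 255;-0.002 0 0.0003 0 0 0 255"
}}

```text
time: 7.45
position: [0.5408, 0.1152, 0.1197]
tcp_rot: [[0.983, 0.185, 0.018], [0.185, -0.983, 0.004], [0.018, -0.0, -1.0]]
force: [5.0, -0.4, 14.0]
finger_gap: 0.002
```

Request:
{"name": "step_arm", "arguments": {
  "series": "-0.002 0 0.0003 0 0 0 255;-0.002 0 0 0 0 0 255"
}}

```text
time: 7.7
position: [0.5373, 0.1145, 0.1197]
tcp_rot: [[0.983, 0.185, 0.019], [0.185, -0.983, 0.004], [0.019, -0.0, -1.0]]
force: [5.5, 0.4, 13.3]
finger_gap: -0.0
```

Request:
{"name": "step_arm", "arguments": {
  "series": "-0.003 0 0.0003 0 0 0 255;-0.003 0 0 0 0 0 255;-0.003 0 0 0 0 0 255"
}}

```text
time: 8.07
position: [0.5288, 0.1129, 0.1197]
tcp_rot: [[0.983, 0.185, 0.02], [0.185, -0.983, 0.004], [0.02, -0.0, -1.0]]
force: [5.3, -0.1, 14.6]
finger_gap: 0.002
```

Request:
{"name": "step_arm", "arguments": {
  "series": "-0.003 0 0 0 0 0 255;-0.003 0 0 0 0 0 255;-0.003 0 0 0 0 0 255"
}}

```text
time: 8.45
position: [0.52, 0.1112, 0.1196]
tcp_rot: [[0.982, 0.185, 0.02], [0.185, -0.983, 0.004], [0.02, -0.0, -1.0]]
force: [5.9, -0.4, 14.9]
finger_gap: 0.002
```

Request:
{"name": "step_arm", "arguments": {
  "series": "-0.003 0 0 0 0 0 255;-0.003 0 0 0 0 0 255;-0.003 0 0 0 0 0 255;-0.003 0 0 0 0 0 255;-0.003 0 0 0 0 0 255"
}}

```text
time: 9.07
position: [0.5055, 0.1085, 0.1196]
tcp_rot: [[0.982, 0.185, 0.02], [0.185, -0.983, 0.004], [0.02, 0.0, -1.0]]
force: [6.5, 0.6, 15.5]
finger_gap: 0.002
```

Request:
{"name": "step_arm", "arguments": {
  "series": "-0.003 0 0 0 0 0 255;-0.003 0 0 0 0 0 255;-0.003 0 0 0 0 0 255;-0.003 0 0 0 0 0 255"
}}

```text
time: 9.57
position: [0.4938, 0.1063, 0.1196]
tcp_rot: [[0.982, 0.185, 0.02], [0.185, -0.983, 0.004], [0.021, 0.0, -1.0]]
force: [5.1, 0.5, 16.3]
finger_gap: -0.002
```

Request:
{"name": "step_arm", "arguments": {
  "series": "-0.003 0 -0.0001 0 0 0 255;-0.003 0 0 0 0 0 255;-0.003 0 -0.0001 0 0 0 255;-0.003 0 0 0 0 0 255"
}}

```text
time: 10.07
position: [0.482, 0.104, 0.1196]
tcp_rot: [[0.982, 0.185, 0.02], [0.185, -0.983, 0.004], [0.02, 0.0, -1.0]]
force: [4.7, -0.7, 15.2]
finger_gap: 0.001
```

Request:
{"name": "step_arm", "arguments": {
  "series": "-0.003 0 0 0 0 0 255;-0.003 0 0 0 0 0 255"
}}

```text
time: 10.32
position: [0.4762, 0.1029, 0.1196]
tcp_rot: [[0.982, 0.185, 0.02], [0.185, -0.983, 0.004], [0.02, 0.0, -1.0]]
force: [5.7, -1.0, 16.1]
finger_gap: -0.004
```

Request:
{"name": "step_arm", "arguments": {
  "series": "-0.002 0 0 0 0 0 255;-0.002 0 0 0 0 0 255"
}}

```text
time: 10.58
position: [0.4722, 0.1022, 0.1196]
tcp_rot: [[0.982, 0.185, 0.02], [0.185, -0.983, 0.004], [0.02, 0.0, -1.0]]
force: [6.1, 0.0, 16.2]
finger_gap: -0.0
```

Request:
{"name": "step_arm", "arguments": {
  "series": "-0.002 0 0 0 0 0 255;-0.001 0 0 0 0 0 255"
}}

```text
time: 10.82
position: [0.4709, 0.1019, 0.1197]
tcp_rot: [[0.982, 0.185, 0.024], [0.185, -0.983, 0.005], [0.024, -0.0, -1.0]]
force: [8.9, 1.2, 12.7]
finger_gap: 0.001
```

Request:
{"name": "step_arm", "arguments": {
  "series": "-0.001 0 0 0 0 0 255;-0.001 0 0 0 0 0 255"
}}

```text
time: 11.08
position: [0.4689, 0.1017, 0.1197]
tcp_rot: [[0.982, 0.185, 0.023], [0.185, -0.983, 0.005], [0.024, -0.001, -1.0]]
force: [9.6, 0.7, 12.7]
finger_gap: 0.002
```

Hit the end stop: the tangential force rose to 9.6 N and the fingertips began to slip. The cover is open, so I lift and move clear to look.

Request:
{"name": "step_arm", "arguments": {
  "series": "0 0 -0.003 0 0 0 255;0 0 -0.01 0 0 0 255;0 0 -0.04 0 0 0 255;0 0 -0.04 0 0 0 255;0 0.05 0 0 0 0 255"
}}

```text
time: 11.7
position: [0.4686, 0.0554, 0.2103]
tcp_rot: [[0.981, 0.196, 0.006], [0.196, -0.981, 0.003], [0.006, -0.002, -1.0]]
force: [0.5, -1.3, -0.2]
finger_gap: -0.004
```

Request:
{"name": "step_arm", "arguments": {
  "series": "0 0.06 0 0 0 0 130;0 0.06 0 0 0 0 130;0 0.06 0 0 0 0 130;0 0.06 0 0 0 0 130;0 0.06 0 0 0 0 130"
}}

```text
time: 12.32
position: [0.5225, -0.2457, 0.2062]
tcp_rot: [[0.982, 0.186, -0.002], [0.186, -0.982, 0.001], [-0.002, -0.002, -1.0]]
force: [0.7, -0.1, -0.2]
finger_gap: 0.491
```

```bash
python3 - <<'E'
from cell import readout, cams, pinpoint
import cv2
from h import *
for n in("top","scene"):
    p,d=cams.grab_frame(n); np.save(n+'2.npy',d); cv2.imwrite(f'pics/{n}2.png',p[:,:,::-1])
    for t in('well_mouth','well_floor'): print(n,t,[(r['score'],r['pixel']) for r in pinpoint(n,t)[:2]])
def z(n,x,y,w,h,f): 
    a=cv2.imread(f'pics/{n}2.png');cv2.imwrite(f'pics/{n}2z.png',cv2.convertScaleAbs(cv2.resize(a[y:y+h,x:x+w],None,fx=f,fy=f,interpolation=cv2.INTER_CUBIC),alpha=2.0 if n=='top' else 1.5))
z('top',235,205,100,115,5); z('scene',270,190,120,80,6)
E
python3 go.py 0.4125 -0.348 0.15 13.6
```

```text
top well_mouth [(0.94, [244.6, 283.5]), (0.51, [284.5, 289.6])]
top well_floor [(0.79, [244.5, 285.4])]
scene well_mouth [(0.71, [246.4, 341.1])]
scene well_floor [(0.9, [253.9, 342.5])]
t 12.62 pos [ 0.5231 -0.2423  0.2064] F [0.04 0.14 0.65] gap 0.491
shift mm [-128.4   83.1   56.3] rotvec [-0.14  0.06 -2.76]
```

View pics/top2z.png

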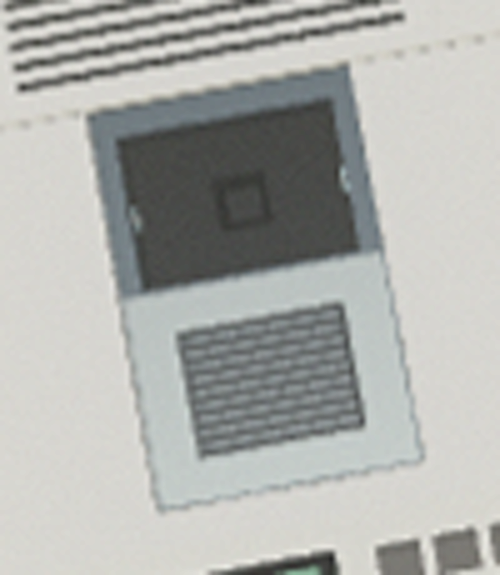

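View pics/scene2z.png

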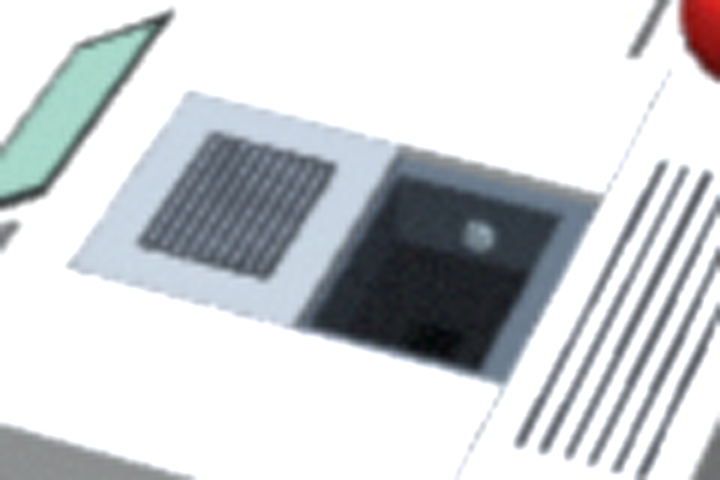

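```bash
python3 - <<'E'
from fit import *
Z=.0047
L=np.array([[96,51,115],[96,-51,115],[-58,51,115],[-58,-51,115],[165,125,115],[165,-125,115]])/1000
t=un([[157,173],[314,144],[201,411],[358,380],[28,91],[407,21]],200,170,3)
t2=un([[88,114],[348,66],[160,511],[424,461]],235,205,5)
s=un([[558,170],[498,284],[312,109],[239,214],[708,127],[578,415]],215,175,3.6)
s2=un([[605,197],[503,384],[188,92],[68,267]],270,190,6)
for nm,o,px in (('top',[('top',L,t),('top',L[:4],t2)],[un([[243,201]],235,205,5)[0],[283.5,244.6]]),('scene',[('scene',L,s),('scene',L[:4],s2)],[un([[434,338]],270,190,6)[0],[341.1,246.4]])):
    q,r=fit(o,[.5,.1,0],Z)
    print(nm,q[:2],np.degrees(q[2]),r.round(1).tolist())
    w=at_z(nm,px,.079+Z)[:,:2]; R=np.array([[np.cos(q[2]),-np.sin(q[2])],[np.sin(q[2]),np.cos(q[2])]])
    print('well world',w,'own',(w-q[:2])@R)
    if nm=='top':
        cc=un([[117,140],[332,101],[143,290],[358,247]],235,205,5)  # compartment corners (top at z 109 lamp side)
        for z in(.079,.109): print(((at_z(nm,cc,z+Z)[:,:2]-q[:2])@R).round(4).tolist())
print(np.round(proj('top',[[.4709,.1019,.1197]]),1))
E
```

```text
top [0.49001158 0.10578829] 10.69666328831375 [[-0.0, -0.1], [0.3, -0.2], [-0.3, 0.6], [0.7, 0.8], [-1.0, -0.7], [0.3, -0.9], [-0.2, -0.2], [0.4, -0.4], [-0.3, 0.5], [0.3, 0.3]]
well world [[0.54441712 0.11597242]
 [0.54481503 0.11538075]] own [[ 5.53504454e-02 -9.10045331e-05]
 [ 5.56316179e-02 -7.46250939e-04]]
[[0.0885, 0.0447], [0.0881, -0.0421], [0.028, 0.045], [0.029, -0.0415]]
[[0.0845, 0.042], [0.0841, -0.0417], [0.0261, 0.0423], [0.0271, -0.0412]]
scene [0.49271144 0.10679704] 10.730073301045962 [[0.6, 0.1], [0.2, 0.6], [-0.4, -0.6], [-0.7, 0.2], [1.3, -1.2], [0.1, 0.4], [-0.2, -0.4], [-0.2, 0.5], [-0.0, -0.6], [-0.6, 0.2]]
well world [[0.5466203  0.11608643]
 [0.54597248 0.11396013]] own [[ 0.05469579 -0.00090991]
 [ 0.05366342 -0.00287842]]
[[289.4 282. ]]
```

Request:
{"name": "step_arm", "arguments": {
  "series": "-0.043 0.028 0.01 0 0 -1.4 130;-0.043 0.028 0.01 0 0 -1.4 130;-0.042 0.027 0.03 0 0 0 130;0 0 0.03 0 0 0 130;0 0 0 0 0 0 130"
}}

```text
time: 13.25
position: [0.4141, -0.3493, 0.1249]
tcp_rot: [[0.972, 0.236, -0.004], [0.236, -0.972, 0.005], [-0.003, -0.006, -1.0]]
force: [-0.4, 1.0, 0.5]
finger_gap: 0.489
```

```bash
python3 go.py 0.413 -0.3485 0.1 13.6; python3 - <<'E'
from cell import readout, cams, pinpoint
import cv2
from h import *
from fit import world
s=readout.state();P=s['position'];print(P, s['tcp_rot'].round(3).tolist())
for n in("scene","top"):
    p,d=cams.grab_frame(n); cv2.imwrite(f'pics/{n}3.png',p[:,:,::-1])
    u=proj(n,[P])[0]; print(n,u)
    x,y=100,320
    if n=="top": x,y=450,240
    im=cv2.resize(p[y:y+120,x:x+120,::-1],None,fx=5,fy=5,interpolation=cv2.INTER_CUBIC)
    v=((u-[x,y]+.5)*5-.5).astype(int); cv2.drawMarker(im,tuple(int(a) for a in v),(0,0,255),0,20,1)
    cv2.imwrite(f'pics/{n}3z.png',im)
E
```

```text
t 13.25 pos [ 0.4141 -0.3493  0.1249] F [-0.36  1.01  0.49] gap 0.489
shift mm [-0.8 -0.9 24.9] rotvec [-0.32  0.18  0.04]
[ 0.4141321  -0.34932372  0.12490657] [[0.972, 0.236, -0.004], [0.236, -0.972, 0.005], [-0.003, -0.006, -1.0]]
scene [121.75879732 362.53819977]
top [523.79032173 310.24545735]
```

View pics/scene3z.png

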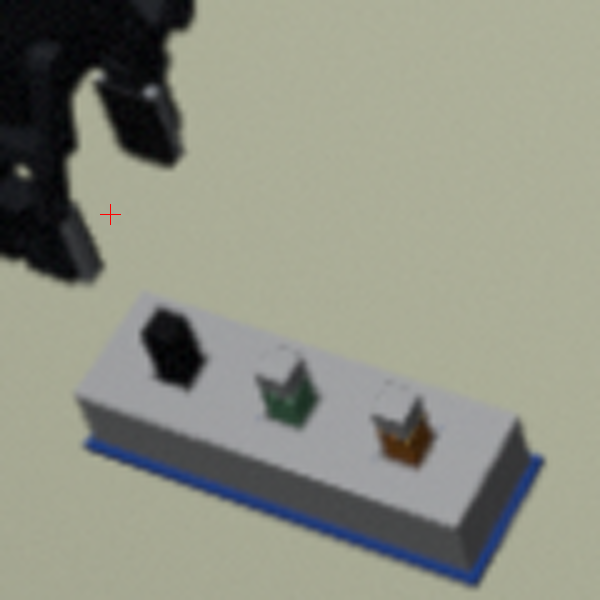

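View pics/top3z.png

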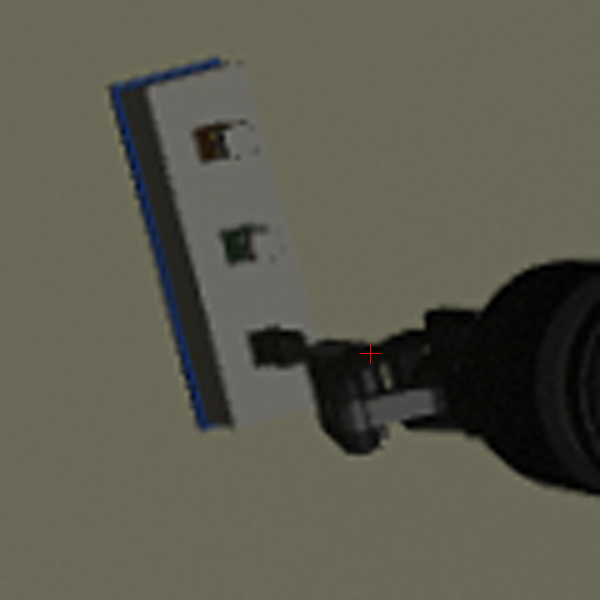

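```bash
python3 - <<'E'
from h import *
import cv2
def box(q,x0,y0,f,n,yaw=13.8,pos=None):
    c,s=np.cos(np.radians(yaw)),np.sin(np.radians(yaw));o=[]
    for z in(.034,.06):
        for a,b in((1,1),(1,-1),(-1,-1),(-1,1)):
            a*=.00625;b*=.00625;o.append([q[0]+c*a-s*b,q[1]+s*a+c*b,z])
    return (proj(n,o)-[x0,y0]+.5)*f-.5
for n,x0,y0 in(('scene',100,320),('top',450,240)):
    im=cv2.imread(f'pics/{n}3.png')
    x,y=(120,372) if n=='scene' else (490,295)
    # dark mask restricted
    for q in ((.4121,-.3488),(.4146,-.348),(.4166,-.3478)):
        b=box(q,x0,y0,5,n); print(n,q,'bbox',b.min(0).round(0),b.max(0).round(0),'topc',b[4:].mean(0).round(0),'basec',b[:4].mean(0).round(0))
    g=cv2.imread(f'pics/{n}0.png').max(2)
    sl=(slice(372,402),slice(120,145)) if n=='scene' else (slice(295,325),slice(492,520))
    m=(g[sl]<60).astype(np.uint8); k,lab,st,ce=cv2.connectedComponentsWithStats(m)
    i=1+st[1:,4].argmax(); 
    print(n,'obs bbox',st[i],'in zoom',((st[i][:2]+[sl[1].start-x0,sl[0].start-y0]))*5,(st[i][:2]+st[i][2:4]+[sl[1].start-x0,sl[0].start-y0])*5,'cent',(ce[i]+[sl[1].start-x0,sl[0].start-y0]+.5)*5)
    for q in ((.4121,-.3488),(.4146,-.348),(.4166,-.3478)):
        h=cv2.convexHull(box(q,x0,y0,5,n).astype(np.float32)); M=cv2.moments(h); print(q,'pred cent',M['m10']/M['m00'],M['m01']/M['m00'])
E
```

```text
scene (0.4121, -0.3488) bbox [130. 304.] [199. 386.] topc [156. 324.] basec [174. 366.]
scene (0.4146, -0.348) bbox [137. 306.] [205. 388.] topc [163. 326.] basec [181. 368.]
scene (0.4166, -0.3478) bbox [142. 308.] [210. 390.] topc [167. 328.] basec [185. 370.]
scene obs bbox [  9  10  12  15 120] in zoom [145 310] [205 385] cent [173.41666667 349.        ]
(0.4121, -0.3488) pred cent 164.6876380959722 344.98194793014324
(0.4146, -0.348) pred cent 171.4399506268823 346.8048589893483
(0.4166, -0.3478) pred cent 175.93758256355022 349.16681709248695
top (0.4121, -0.3488) bbox [250. 327.] [312. 367.] topc [294. 349.] basec [267. 345.]
top (0.4146, -0.348) bbox [248. 321.] [310. 361.] topc [292. 343.] basec [265. 339.]
top (0.4166, -0.3478) bbox [247. 317.] [309. 356.] topc [292. 338.] basec [264. 335.]
top obs bbox [ 8 10 12  9 79] in zoom [250 325] [310 370] cent [278.57594937 347.31012658]
(0.4121, -0.3488) pred cent 280.8152390300416 347.1272080413938
(0.4146, -0.348) pred cent 278.8509516789433 341.1901090439786
(0.4166, -0.3478) pred cent 278.2725510225031 336.4235943597569
```

Request:
{"name": "step_arm", "arguments": {
  "series": "0 -0.0009 0.03 -0.3 0.2 0 130;0 0 0.03 0 0 0 130;0 0 0.0145 0 0 0 130;0 0 0.004 0 0 0 130;0 0 0 0 0 0 130"
}}

```text
time: 13.98
position: [0.4168, -0.352, 0.0495]
tcp_rot: [[0.972, 0.234, 0.006], [0.234, -0.972, -0.005], [0.005, 0.007, -1.0]]
force: [0.0, 0.1, -0.4]
finger_gap: 0.496
```

```bash
python3 go.py 0.414 -0.3485 0.046 13.7; python3 - <<'E'
from cell import readout, cams
import cv2
for n,x,y in(("scene",80,330),):
    p,d=cams.grab_frame(n); 
    im=cv2.resize(p[y:y+100,x:x+130,::-1],None,fx=6,fy=6,interpolation=cv2.INTER_CUBIC)
    cv2.imwrite(f'pics/{n}4z.png',cv2.convertScaleAbs(im,alpha=1.5))
E
```

```text
t 13.97 pos [ 0.4168 -0.352   0.0495] F [ 0.01  0.14 -0.37] gap 0.496
shift mm [-2.  -4.1  3.4] rotvec [ 0.39 -0.27 -0.14]
```

View pics/scene4z.png

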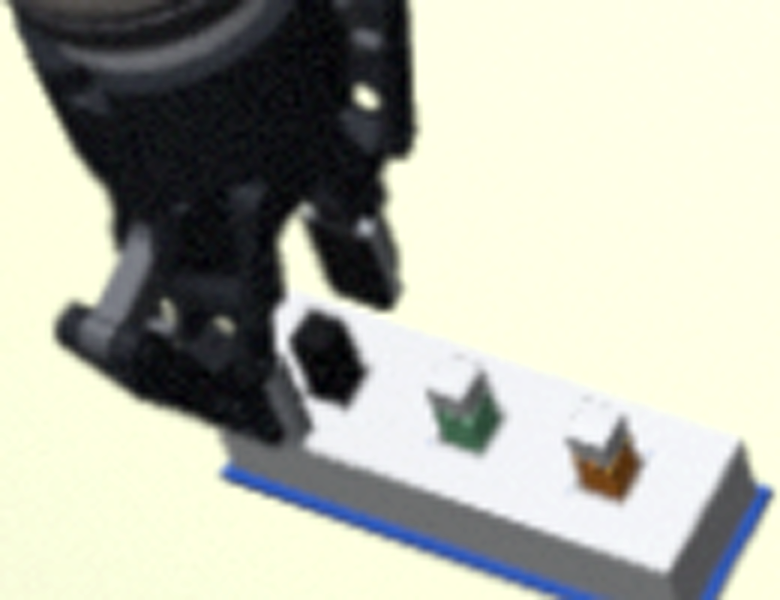

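Scene view: the fingers straddle the dark standard, which is at (325,345) in the zoom. The tool is off by about -2 mm x and +4 mm y in the readout, and the picture agrees. Correcting.

Request:
{"name": "step_arm", "arguments": {
  "series": "-0.002 -0.004 0.0035 0.35 -0.25 0 130;0 0 0 0 0 0 130;0 0 0 0 0 0 130"
}}

```text
time: 14.4
position: [0.4129, -0.3484, 0.045]
tcp_rot: [[0.972, 0.234, -0.001], [0.234, -0.972, 0.0], [-0.001, -0.001, -1.0]]
force: [0.6, 0.5, -0.7]
finger_gap: 0.491
```

```bash
python3 go.py 0.414 -0.3485 0.046 13.7
```

```text
t 14.4 pos [ 0.4129 -0.3484  0.045 ] F [ 0.63  0.51 -0.72] gap 0.491
shift mm [ 1.   0.3 -1. ] rotvec [-0.03  0.04 -0.19]
```

Request:
{"name": "step_arm", "arguments": {
  "series": "0.001 0 -0.001 0 0 0 130;0 0 0 0 0 0 255;0 0 0 0 0 0 255;0 0 0 0 0 0 255;0 0 0 0 0 0 255",
  "newtons": 30
}}

```text
time: 15.02
position: [0.414, -0.3482, 0.046]
tcp_rot: [[0.972, 0.234, -0.001], [0.234, -0.972, 0.0], [-0.001, -0.001, -1.0]]
force: [0.1, -0.7, 1.6]
finger_gap: 0.136
```

Request:
{"name": "step_arm", "arguments": {
  "series": "0 0 0 0 0 0 255;0 0 -0.004 0 0 0 255"
}}

```text
time: 15.28
position: [0.4134, -0.3478, 0.0495]
tcp_rot: [[0.972, 0.234, -0.002], [0.234, -0.972, 0.001], [-0.002, -0.002, -1.0]]
force: [0.5, -1.1, -0.2]
finger_gap: 0.135
```

Request:
{"name": "step_arm", "arguments": {
  "series": "0 0 -0.01 0 0 0 255;0 0 -0.015 0 0 0 255;0 0 -0.02 0 0 0 255;0 0 -0.03 0 0 0 255;0 0 0 0 0 0 255"
}}

```text
time: 15.9
position: [0.4162, -0.3496, 0.1285]
tcp_rot: [[0.972, 0.234, 0.005], [0.234, -0.972, -0.004], [0.004, 0.005, -1.0]]
force: [0.4, -0.3, 0.1]
finger_gap: 0.136
```

Request:
{"name": "step_arm", "arguments": {
  "series": "0 0 0 0 0 0 255;0 0 0 0 0 0 255"
}}

```text
time: 16.15
position: [0.4131, -0.3476, 0.1238]
tcp_rot: [[0.972, 0.234, -0.003], [0.234, -0.972, 0.002], [-0.002, -0.003, -1.0]]
force: [0.4, 0.5, -1.0]
finger_gap: 0.132
```

```bash
python3 go.py 0.544 0.1155 0.20 10.7; python3 - <<'E'
from cell import readout, cams
import cv2
from h import *
P=readout.state()['position']
for n,x,y in(("scene",70,290),):
    p,d=cams.grab_frame(n); u=proj(n,[P])[0]
    im=cv2.resize(p[y:y+150,x:x+140,::-1],None,fx=5,fy=5,interpolation=cv2.INTER_CUBIC)
    im=cv2.convertScaleAbs(im,alpha=2.5)
    v=((u-[x,y]+.5)*5-.5).astype(int); cv2.drawMarker(im,tuple(int(a) for a in v),(0,0,255),0,20,1)
    cv2.imwrite(f'pics/{n}5z.png',im[:600])
E
```

```text
t 16.15 pos [ 0.4131 -0.3476  0.1238] F [ 0.42  0.54 -0.99] gap 0.132
shift mm [ 235.3 -419.9  -75.6] rotvec [-0.15  0.14  2.82]
```

View pics/scene5z.png

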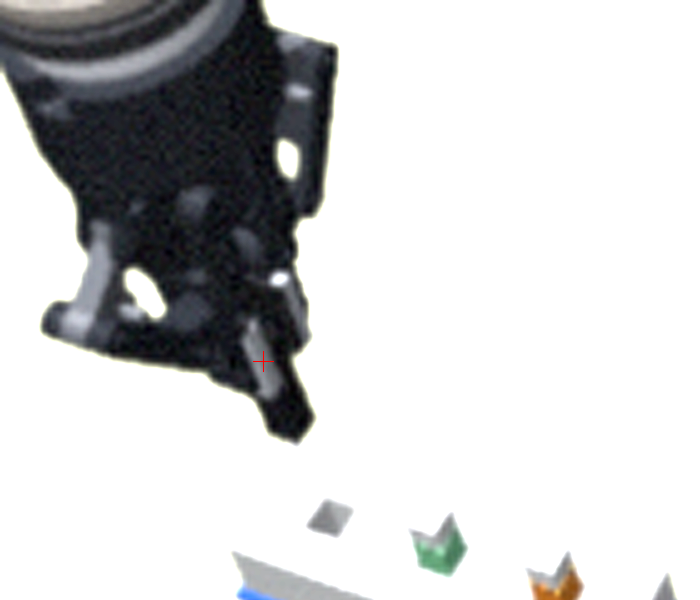

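Request:
{"name": "step_arm", "arguments": {
  "series": "0 0 -0.04 0 0 0 255;0.0235 -0.042 -0.036 0 0 0 255;0.0235 -0.042 0 0 0 0 255;0.0235 -0.042 0 0 0 0 255;0.0235 -0.042 0 0 0 0 255"
}}

```text
time: 16.82
position: [0.466, -0.1613, 0.2004]
tcp_rot: [[0.972, 0.234, -0.002], [0.234, -0.972, 0.001], [-0.002, -0.001, -1.0]]
force: [-0.1, 0.5, -0.3]
finger_gap: 0.136
```

Request:
{"name": "step_arm", "arguments": {
  "series": "0.0235 -0.042 0 0 0 0 255;0.0235 -0.042 0 0 0 0 255;0.0235 -0.042 0 0 0 0 255;0.0235 -0.042 0 0 0 0 255;0.0235 -0.042 0 0 0 0 255"
}}

```text
time: 17.45
position: [0.5312, 0.07, 0.2002]
tcp_rot: [[0.972, 0.233, -0.002], [0.233, -0.972, 0.0], [-0.002, -0.001, -1.0]]
force: [0.4, 0.6, 0.2]
finger_gap: 0.131
```

Request:
{"name": "step_arm", "arguments": {
  "series": "0.0235 -0.042 0 0 0 2.8 255;0 0 0 0 0 0 255;0 0 0 0 0 0 255;0 0 0 0 0 0 255;0 0 0 0 0 0 255"
}}

```text
time: 18.08
position: [0.5444, 0.1134, 0.2009]
tcp_rot: [[0.983, 0.183, -0.001], [0.183, -0.983, -0.0], [-0.001, 0.0, -1.0]]
force: [-0.1, 0.1, -0.4]
finger_gap: 0.138
```

```bash
python3 go.py 0.544 0.1155 0.20 10.7
```

```text
t 18.07 pos [0.5444 0.1134 0.2009] F [-0.08  0.08 -0.43] gap 0.138
shift mm [-0.  -2.2  0.9] rotvec [ 0.    0.07 -0.13]
```

Request:
{"name": "step_arm", "arguments": {
  "series": "0 -0.002 0.02 0 0 0 255;0 0 0.02 0 0 0 255;0 0 0.013 0 0 0 255;0 0 0 0 0 0 255;0 0 0 0 0 0 255"
}}

```text
time: 18.7
position: [0.5445, 0.1171, 0.1488]
tcp_rot: [[0.983, 0.186, 0.0], [0.186, -0.983, 0.001], [0.001, -0.001, -1.0]]
force: [-0.3, 0.2, -0.8]
finger_gap: 0.137
```

Request:
{"name": "step_arm", "arguments": {
  "series": "0 0 0 0 0 0 255;0 0 0 0 0 0 255"
}}

```text
time: 18.95
position: [0.5443, 0.1173, 0.1486]
tcp_rot: [[0.983, 0.186, 0.0], [0.186, -0.983, 0.001], [0.0, -0.001, -1.0]]
force: [0.2, 0.3, -0.1]
finger_gap: 0.133
```

```bash
python3 go.py 0.544 0.1155 0.148 10.7; python3 - <<'E'
from cell import readout, cams
import cv2
from h import *
P=readout.state()['position']
n,x,y="scene",290,185
p,d=cams.grab_frame(n); cv2.imwrite('pics/scene6.png',p[:,:,::-1])
im=cv2.resize(p[y:y+100,x:x+120,::-1],None,fx=6,fy=6,interpolation=cv2.INTER_CUBIC)
im=cv2.convertScaleAbs(im,alpha=2)
cv2.imwrite(f'pics/scene6c.png',im)
c,s=np.cos(np.radians(10.7)),np.sin(np.radians(10.7))
def dr(q,h,z,col):
    o=[[q[0]+c*a-s*b,q[1]+s*a+c*b,z] for a,b in((h,h),(h,-h),(-h,-h),(-h,h))]
    v=((proj(n,o)-[x,y]+.5)*6-.5).astype(int); print(v.tolist()); cv2.polylines(im,[v.reshape(-1,1,2)],True,col,1)
dr(P,.00625,P[2]-.038,(0,0,255)); dr((.5444,.116),.0075,.0837,(0,255,0)); dr(P,.0075,.0837,(255,255,0))
cv2.imwrite(f'pics/scene6z.png',im)
E
```

```text
t 18.95 pos [0.5443 0.1173 0.1486] F [ 0.24  0.28 -0.05] gap 0.133
shift mm [-0.6  1.7  0.6] rotvec [-0.05 -0.02  0.01]
[[335, 297], [322, 320], [287, 311], [300, 288]]
[[336, 357], [321, 385], [279, 374], [295, 346]]
[[338, 355], [322, 383], [281, 371], [297, 344]]
```

View pics/scene6z.png

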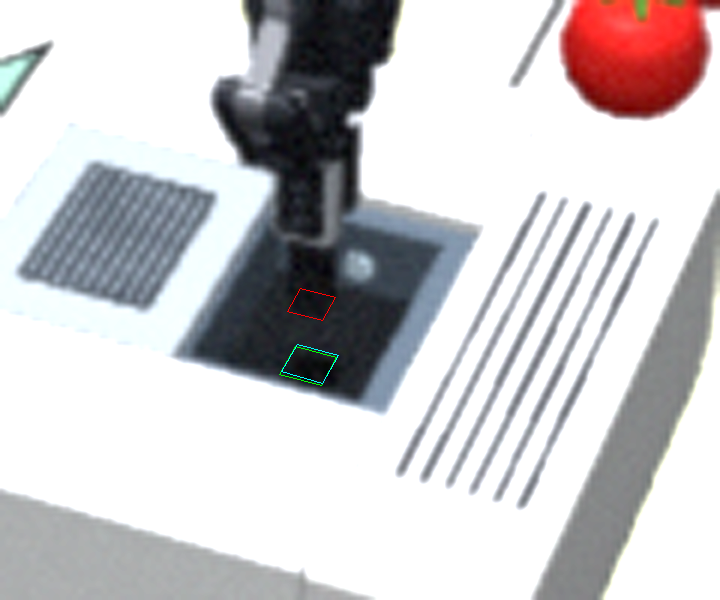

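View pics/scene6c.png

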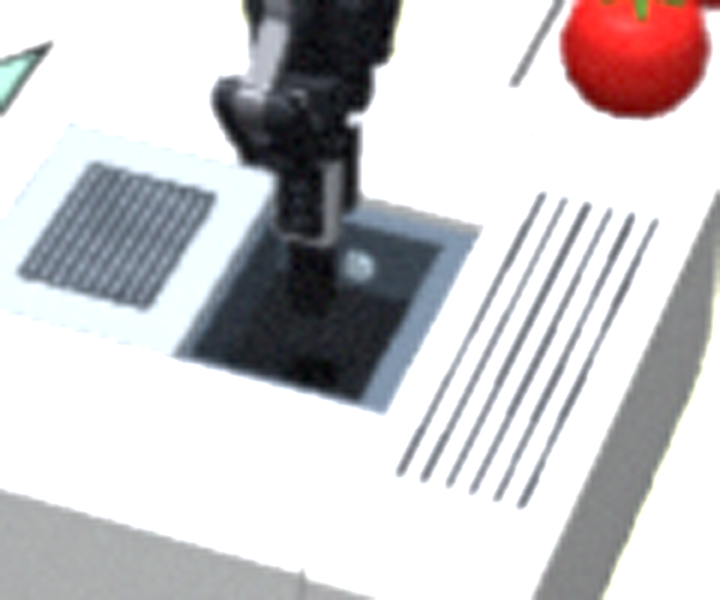

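```bash
python3 - <<'E'
import cv2,numpy as np
p=cv2.imread('pics/scene6.png'); print(p[225:255,325:350].max(2)[::3])
q=p[215:257,315:375].astype(float); q=np.clip((q/80)**.6*255,0,255).astype(np.uint8)
cv2.imwrite('pics/s6d.png',cv2.resize(q,None,fx=12,fy=12,interpolation=cv2.INTER_CUBIC))
E
```

```text
[[138 137 139 138 129  92  71  59  39  31  29  36  42  26  25  33  44  48
   55  61  48  38  38  38  41]
 [138 138 131  92  68  67  43  33  30  31  30  37  38  20  12  10   8   8
   11   9  19  38  61  82  89]
 [132 103  74  67  42  33  32  31  31  30  27  20  20  15  11  14  13  12
   11  10  16  34  44  54  69]
 [ 77  76  55  36  30  30  30  28  28  21  21  23  21  15  12  13   7  14
   15  12  11  20  22  22  25]
 [ 52  35  33  30  32  29  27  23  22  25  20  20  23  19  21  15  18  16
   13  19  26  24  24  21  22]
 [ 31  29  33  29  31  25  22  23  22  22  20  22  21  23  23  22  23  20
   19  26  22  21  22  22  21]
 [ 29  30  26  26  19  22  18  20  22  22  23  19  19  19  17  22  18  18
   20  23  23  21  20  20  24]
 [124 106  92  67  54  43  38  31  26  25  24  20  16  16   8   7   7   8
    7   5   9  12  17  21  21]
 [187 187 186 186 187 186 183 181 177 163 134 123 107  92  67  52  41  34
   20  18  17  23  22  22  25]
 [187 188 187 187 188 188 187 186 188 187 186 188 186 186 187 187 185 184
  180 179 163 135 123 107  94]]
```

View pics/s6d.png

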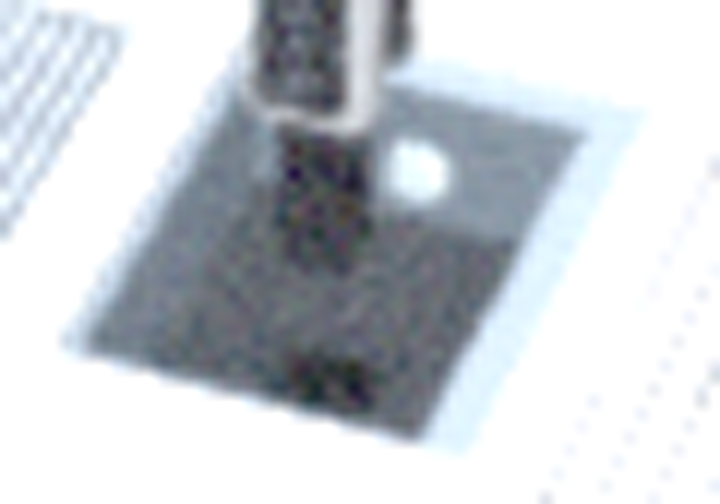

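The block's bottom is where predicted (zoom 275–371 px wide). The well's dark mouth at (335,380) is within about 1 px of the prediction. Small correction, then I lower in stages while watching force.

Request:
{"name": "step_arm", "arguments": {
  "series": "0.0006 0.0006 0.01 0 0 0 255;0 0 0.01 0 0 0 255;0 0 0.004 0 0 0 255;0 0 0 0 0 0 255;0 0 0 0 0 0 255"
}}

```text
time: 19.62
position: [0.5448, 0.1167, 0.1242]
tcp_rot: [[0.983, 0.186, -0.001], [0.186, -0.983, 0.001], [-0.001, -0.001, -1.0]]
force: [0.0, -0.3, -0.2]
finger_gap: 0.135
```

Request:
{"name": "step_arm", "arguments": {
  "series": "0 0 0.001 0 0 0 255;0 0 0.001 0 0 0 255;0 0 0.001 0 0 0 255"
}}

```text
time: 20.0
position: [0.5449, 0.1167, 0.1214]
tcp_rot: [[0.983, 0.186, -0.0], [0.186, -0.983, 0.001], [-0.0, -0.001, -1.0]]
force: [-1.2, -1.0, 4.3]
finger_gap: 0.134
```

Request:
{"name": "step_arm", "arguments": {
  "series": "0 0 0.001 0 0 0 255;0 0 0.001 0 0 0 255"
}}

```text
time: 20.25
position: [0.5455, 0.1169, 0.1209]
tcp_rot: [[0.983, 0.186, 0.001], [0.186, -0.983, 0.001], [0.001, -0.0, -1.0]]
force: [-1.8, -1.4, 11.7]
finger_gap: 0.138
```

Contact came at compartment-floor level, so the block is outside the chamfer. Lift a little and look again.

Request:
{"name": "step_arm", "arguments": {
  "series": "0 0 -0.003 0 0 0 255;0 0 -0.003 0 0 0 255;0 0 0 0 0 0 255;0 0 0 0 0 0 255"
}}

```text
time: 20.75
position: [0.5444, 0.1166, 0.1247]
tcp_rot: [[0.983, 0.186, -0.002], [0.186, -0.983, 0.001], [-0.001, -0.001, -1.0]]
force: [-0.5, 1.5, 0.9]
finger_gap: 0.136
```

```bash
python3 go.py 0.545 0.1167 0.125 10.7; python3 - <<'E'
from cell import readout, cams
import cv2
from h import *
P=readout.state()['position']
n="scene"
ims=[cams.grab_frame(n)[0].astype(float) for _ in range(4)]
p=np.mean(ims,0)[:,:,::-1]; np.save('s7.npy',p)
x,y,f=315,195,11
q=np.clip((p[y:y+54,x:x+65]/90)**.6*255,0,255).astype(np.uint8)
im=cv2.resize(q,None,fx=f,fy=f,interpolation=cv2.INTER_CUBIC); cv2.imwrite('pics/s7c.png',im)
c,s=np.cos(np.radians(10.7)),np.sin(np.radians(10.7))
def dr(q,h,z,col,g=None):
    g=g or h
    o=[[q[0]+c*a-s*b,q[1]+s*a+c*b,z] for a,b in((h,g),(h,-g),(-h,-g),(-h,g))]
    v=((proj(n,o)-[x,y]+.5)*f-.5).astype(int); cv2.polylines(im,[v.reshape(-1,1,2)],True,col,1)
dr(P,.00625,P[2]-.038,(0,0,255)); dr((.5444,.116),.0075,.0837,(0,255,0)); dr((.5444,.116),.0105,.0837,(0,255,0))
dr((.5444,.116),.030,.0837,(255,0,0),.042)
dr((.5444,.116),.030,.1137,(255,255,0),.042)
cv2.imwrite(f'pics/s7z.png',im)
E
```

```text
t 20.75 pos [0.5444 0.1166 0.1247] F [-0.54  1.49  0.86] gap 0.136
shift mm [ 0.6  0.  -0.3] rotvec [-0.05  0.08  0.02]
```

View pics/s7c.png

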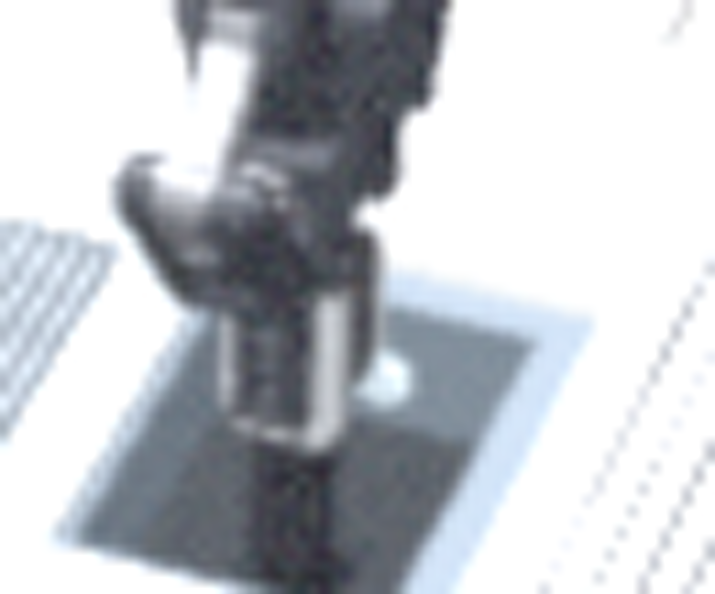

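View pics/s7z.png

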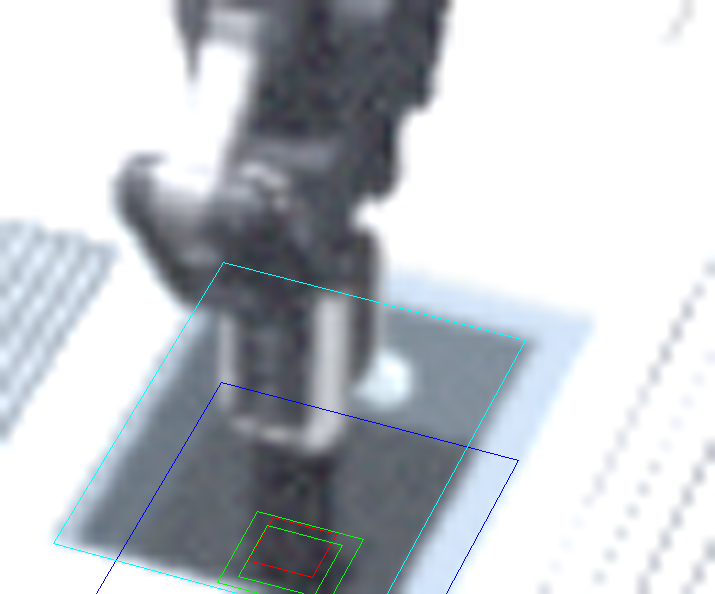

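In the scene view the compartment corner is about 1.5 px right of the model, while the block is where predicted. So the well lies about +2.5 mm along tool x from the block. Move and try again.

Request:
{"name": "step_arm", "arguments": {
  "series": "0.0028 0 0 0 0 0 255;0 0 0 0 0 0 255;0 0 0.001 0 0 0 255;0 0 0.001 0 0 0 255"
}}

```text
time: 21.45
position: [0.5473, 0.1172, 0.1229]
tcp_rot: [[0.983, 0.186, -0.001], [0.186, -0.983, 0.001], [-0.001, -0.001, -1.0]]
force: [0.6, -0.4, 0.2]
finger_gap: 0.133
```

Request:
{"name": "step_arm", "arguments": {
  "series": "0 0 0.001 0 0 0 255;0 0 0.001 0 0 0 255"
}}

```text
time: 21.7
position: [0.5473, 0.1171, 0.1209]
tcp_rot: [[0.983, 0.186, -0.001], [0.186, -0.983, 0.001], [-0.001, -0.001, -1.0]]
force: [-0.9, -0.8, 0.1]
finger_gap: 0.134
```

Request:
{"name": "step_arm", "arguments": {
  "series": "0 0 0.001 0 0 0 255;0 0 0 0 0 0 255"
}}

```text
time: 21.95
position: [0.5473, 0.1171, 0.1199]
tcp_rot: [[0.983, 0.186, -0.001], [0.186, -0.983, 0.001], [-0.001, -0.001, -1.0]]
force: [0.1, 0.1, -0.7]
finger_gap: 0.133
```

In the mouth, with no force at .1199. Continue down.

Request:
{"name": "step_arm", "arguments": {
  "series": "0 0 0.001 0 0 0 255;0 0 0.001 0 0 0 255;0 0 0 0 0 0 255"
}}

```text
time: 22.32
position: [0.5472, 0.1171, 0.1179]
tcp_rot: [[0.983, 0.186, -0.001], [0.186, -0.983, 0.001], [-0.001, -0.001, -1.0]]
force: [-0.4, 0.6, -0.1]
finger_gap: 0.139
```

Request:
{"name": "step_arm", "arguments": {
  "series": "0 0 0.001 0 0 0 255;0 0 0.001 0 0 0 255;0 0 0 0 0 0 255"
}}

```text
time: 22.7
position: [0.5473, 0.1171, 0.1159]
tcp_rot: [[0.983, 0.186, -0.001], [0.186, -0.983, 0.001], [-0.001, -0.001, -1.0]]
force: [0.4, -1.4, -0.3]
finger_gap: 0.136
```

Request:
{"name": "step_arm", "arguments": {
  "series": "0 0 0.002 0 0 0 255;0 0 0.002 0 0 0 255;0 0 0.002 0 0 0 255;0 0 0.002 0 0 0 255"
}}

```text
time: 23.2
position: [0.5473, 0.1171, 0.1078]
tcp_rot: [[0.983, 0.186, -0.001], [0.186, -0.983, 0.001], [-0.001, -0.001, -1.0]]
force: [0.3, 1.1, -0.5]
finger_gap: 0.137
```

Request:
{"name": "step_arm", "arguments": {
  "series": "0 0 0.002 0 0 0 255;0 0 0.002 0 0 0 255;0 0 0.002 0 0 0 255;0 0 0.002 0 0 0 255"
}}

```text
time: 23.7
position: [0.5473, 0.1172, 0.0999]
tcp_rot: [[0.983, 0.186, -0.001], [0.186, -0.983, 0.001], [-0.001, -0.001, -1.0]]
force: [-0.4, -1.3, -0.2]
finger_gap: 0.129
```

Request:
{"name": "step_arm", "arguments": {
  "series": "0 0 0.001 0 0 0 255;0 0 0.001 0 0 0 255;0 0 0 0 0 0 255"
}}

```text
time: 24.08
position: [0.5473, 0.1171, 0.098]
tcp_rot: [[0.983, 0.186, -0.001], [0.186, -0.983, 0.001], [-0.001, -0.001, -1.0]]
force: [0.6, -0.5, 1.2]
finger_gap: 0.134
```

Request:
{"name": "step_arm", "arguments": {
  "series": "0 0 0.001 0 0 0 255;0 0 0 0 0 0 255"
}}

```text
time: 24.32
position: [0.5473, 0.1171, 0.0969]
tcp_rot: [[0.983, 0.186, -0.001], [0.186, -0.983, 0.001], [-0.001, -0.001, -1.0]]
force: [0.2, -0.3, 0.1]
finger_gap: 0.136
```

Request:
{"name": "step_arm", "arguments": {
  "series": "0 0 0.001 0 0 0 255;0 0 0 0 0 0 255"
}}

```text
time: 24.58
position: [0.5473, 0.1172, 0.0959]
tcp_rot: [[0.983, 0.186, -0.001], [0.186, -0.983, 0.001], [-0.001, -0.001, -1.0]]
force: [0.1, -0.7, -0.1]
finger_gap: 0.136
```

Request:
{"name": "step_arm", "arguments": {
  "series": "0 0 0.0005 0 0 0 255;0 0 0 0 0 0 255"
}}

```text
time: 24.82
position: [0.5474, 0.1172, 0.0957]
tcp_rot: [[0.983, 0.186, -0.001], [0.186, -0.983, 0.001], [-0.001, -0.001, -1.0]]
force: [-0.7, -1.1, 0.4]
finger_gap: 0.137
```

Request:
{"name": "step_arm", "arguments": {
  "series": "0 0 0.0005 0 0 0 255;0 0 0 0 0 0 255"
}}

```text
time: 25.08
position: [0.5476, 0.1172, 0.0956]
tcp_rot: [[0.983, 0.186, -0.0], [0.186, -0.983, 0.001], [-0.0, -0.001, -1.0]]
force: [-1.6, -0.4, 4.4]
finger_gap: 0.136
```

Request:
{"name": "step_arm", "arguments": {
  "series": "0 0 0.0005 0 0 0 255;0 0 0 0 0 0 255"
}}

```text
time: 25.32
position: [0.5477, 0.1173, 0.0956]
tcp_rot: [[0.983, 0.186, -0.0], [0.186, -0.983, 0.0], [0.0, -0.0, -1.0]]
force: [-1.8, -1.5, 7.5]
finger_gap: 0.131
```

Seated: floor contact at tip z .0956, against .0957 predicted. Release.

Request:
{"name": "step_arm", "arguments": {
  "series": "0 0 -0.001 0 0 0 255;0 0 0 0 0 0 170;0 0 0 0 0 0 170;0 0 0 0 0 0 170;0 0 0 0 0 0 170"
}}

```text
time: 25.95
position: [0.5473, 0.1172, 0.0954]
tcp_rot: [[0.983, 0.186, -0.001], [0.186, -0.983, 0.001], [-0.001, -0.001, -1.0]]
force: [-0.3, -0.4, -0.2]
finger_gap: 0.338
```

```bash
python3 go.py 0.5473 0.1171 0.0957 10.7
```

```text
t 25.95 pos [0.5473 0.1172 0.0954] F [-0.27 -0.37 -0.19] gap 0.338
shift mm [ 0.   0.1 -0.3] rotvec [-0.05  0.06  0.02]
```

Request:
{"name": "step_arm", "arguments": {
  "series": "0 0 -0.005 0 0 0 170;0 0 -0.01 0 0 0 170;0 0 -0.02 0 0 0 170;0 0 -0.03 0 0 0 170;0 0 -0.02 0 0 0 170"
}}

```text
time: 26.58
position: [0.5482, 0.1176, 0.1829]
tcp_rot: [[0.983, 0.186, 0.002], [0.186, -0.983, 0.001], [0.002, -0.001, -1.0]]
force: [0.0, 0.7, -0.5]
finger_gap: 0.333
```

Request:
{"name": "step_arm", "arguments": {
  "series": "0 0.05 0 0 0 0 255;0 0.05 0 0 0 0 255;0 0.05 0 0 0 0 255;0 0.05 0 0 0 0 255;0 0.04 0 0 0 0 255"
}}

```text
time: 27.2
position: [0.5924, -0.1216, 0.1813]
tcp_rot: [[0.983, 0.184, 0.0], [0.184, -0.983, -0.0], [0.0, 0.001, -1.0]]
force: [0.9, 0.5, -0.2]
finger_gap: -0.001
```

```bash
python3 - <<'E'
from cell import readout, cams
import cv2, numpy as np
out=[]
for n,x,y in(("top",235,205),("scene",280,185)):
    p,d=cams.grab_frame(n); cv2.imwrite(f'pics/{n}8.png',p[:,:,::-1])
    q=p[y:y+115,x:x+100,::-1].astype(float); q=np.clip((q/(110 if n=='top' else 180))**.7*255,0,255).astype(np.uint8)
    out.append(cv2.resize(q,None,fx=4,fy=4,interpolation=cv2.INTER_CUBIC))
cv2.imwrite('pics/both8.png',np.hstack(out))
E
python3 go.py 0.473 0.1033 0.16 10.7
```

```text
t 27.3 pos [ 0.5922 -0.1271  0.1805] F [-1.02 -0.59 -0.76] gap 0.001
shift mm [ -77.  -247.8   19.5] rotvec [ 0.25  0.07 -0.6 ]
```

View pics/both8.png

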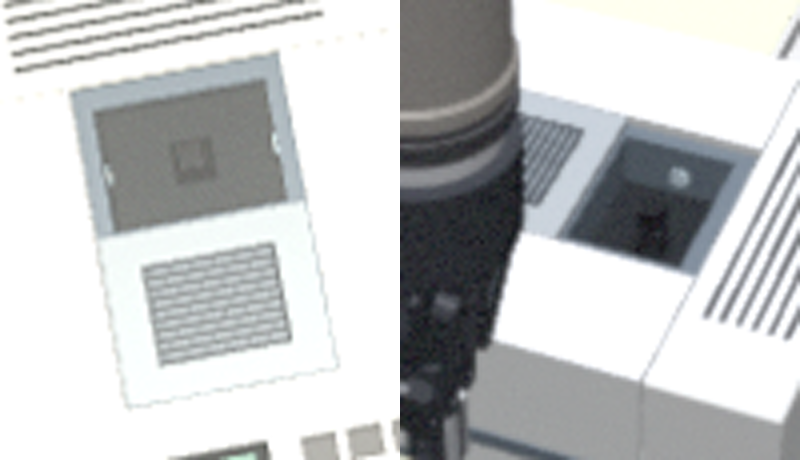

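The standard is upright in the well (top view, dark square at (190,160)) and the cover is open. Now close it.

Request:
{"name": "step_arm", "arguments": {
  "series": "-0.0145 -0.05 0 0 0 0 255;-0.0145 -0.05 0 0 0 0 255;-0.0145 -0.05 0 0 0 0 255;-0.0145 -0.05 0 0 0 0 255;-0.0145 -0.048 0 0 0 0 255"
}}

```text
time: 27.92
position: [0.4735, 0.1142, 0.1815]
tcp_rot: [[0.982, 0.188, 0.0], [0.188, -0.982, 0.001], [0.001, -0.001, -1.0]]
force: [0.2, -0.5, 0.2]
finger_gap: -0.001
```

Request:
{"name": "step_arm", "arguments": {
  "series": "0 0 0.02 0 0 0 255;0 0 0.02 0 0 0 255;0 0 0.012 0 0 0 255;0 0 0 0 0 0 255;0 0 0 0 0 0 255"
}}

```text
time: 28.55
position: [0.4752, 0.1119, 0.1294]
tcp_rot: [[0.983, 0.186, 0.0], [0.186, -0.983, 0.001], [0.001, -0.001, -1.0]]
force: [-1.1, -0.1, -0.4]
finger_gap: -0.002
```

```bash
python3 go.py 0.4765 0.1037 0.1225 10.7
```

```text
t 28.55 pos [0.4752 0.1119 0.1294] F [-1.09 -0.1  -0.45] gap -0.002
shift mm [-0.3  8.3  6.9] rotvec [-0.06 -0.03  0.01]
```

Request:
{"name": "step_arm", "arguments": {
  "series": "0 0.004 0.003 0 0 0 255;0 0.004 0.003 0 0 0 255;0 0 0.001 0 0 0 255;0 0 0 0 0 0 255"
}}

```text
time: 29.05
position: [0.476, 0.1036, 0.1215]
tcp_rot: [[0.983, 0.186, -0.001], [0.186, -0.983, 0.001], [-0.001, -0.001, -1.0]]
force: [-0.1, 0.1, 0.4]
finger_gap: -0.003
```

Request:
{"name": "step_arm", "arguments": {
  "series": "0 0 0.001 0 0 0 255;0 0 0.001 0 0 0 255"
}}

```text
time: 29.3
position: [0.4762, 0.1039, 0.1197]
tcp_rot: [[0.983, 0.186, -0.001], [0.186, -0.983, 0.001], [-0.001, -0.001, -1.0]]
force: [-2.0, -0.4, 7.4]
finger_gap: -0.001
```

Request:
{"name": "step_arm", "arguments": {
  "series": "0 0 0.0005 0 0 0 255;0 0 0.0005 0 0 0 255"
}}

```text
time: 29.55
position: [0.4762, 0.1039, 0.1197]
tcp_rot: [[0.983, 0.186, -0.001], [0.186, -0.983, 0.0], [-0.001, -0.0, -1.0]]
force: [-3.2, -1.5, 10.4]
finger_gap: 0.0
```

Request:
{"name": "step_arm", "arguments": {
  "series": "0 0 0.0005 0 0 0 255;0.001 0 0 0 0 0 255"
}}

```text
time: 29.8
position: [0.4764, 0.1039, 0.1197]
tcp_rot: [[0.983, 0.186, -0.002], [0.186, -0.983, -0.001], [-0.002, 0.0, -1.0]]
force: [-5.9, -0.9, 13.2]
finger_gap: 0.001
```

Request:
{"name": "step_arm", "arguments": {
  "series": "0.001 0 0 0 0 0 255;0.001 0 0 0 0 0 255"
}}

```text
time: 30.05
position: [0.4783, 0.1043, 0.1197]
tcp_rot: [[0.982, 0.186, -0.002], [0.186, -0.983, -0.001], [-0.002, 0.0, -1.0]]
force: [-5.2, -2.0, 11.8]
finger_gap: 0.002
```

Request:
{"name": "step_arm", "arguments": {
  "series": "0.002 0 0.0001 0 0 0 255;0.003 0 0 0 0 0 255;0.003 0 0.0001 0 0 0 255"
}}

```text
time: 30.42
position: [0.4863, 0.1058, 0.1196]
tcp_rot: [[0.983, 0.186, -0.002], [0.186, -0.983, -0.001], [-0.002, 0.0, -1.0]]
force: [-5.3, -1.5, 13.0]
finger_gap: 0.001
```

Request:
{"name": "step_arm", "arguments": {
  "series": "0.003 0 0 0 0 0 255;0.003 0 0 0 0 0 255;0.003 0 0 0 0 0 255"
}}

```text
time: 30.8
position: [0.4952, 0.1075, 0.1197]
tcp_rot: [[0.983, 0.186, -0.002], [0.186, -0.983, -0.001], [-0.002, 0.0, -1.0]]
force: [-4.7, -1.2, 13.6]
finger_gap: -0.004
```

Request:
{"name": "step_arm", "arguments": {
  "series": "0.003 0 0 0 0 0 255;0.003 0 0 0 0 0 255;0.003 0 0 0 0 0 255;0.003 0 0 0 0 0 255;0.003 0 0 0 0 0 255"
}}

```text
time: 31.42
position: [0.5099, 0.1103, 0.1197]
tcp_rot: [[0.983, 0.186, -0.002], [0.186, -0.983, -0.001], [-0.002, 0.0, -1.0]]
force: [-5.9, -1.2, 13.0]
finger_gap: 0.001
```

Request:
{"name": "step_arm", "arguments": {
  "series": "0.003 0 0 0 0 0 255;0.003 0 0 0 0 0 255;0.003 0 0 0 0 0 255;0.003 0 0 0 0 0 255"
}}

```text
time: 31.92
position: [0.5216, 0.1125, 0.1197]
tcp_rot: [[0.983, 0.186, -0.002], [0.186, -0.983, -0.001], [-0.002, 0.0, -1.0]]
force: [-6.1, -1.1, 12.8]
finger_gap: 0.002
```

Request:
{"name": "step_arm", "arguments": {
  "series": "0.003 0 0 0 0 0 255;0.003 0 0 0 0 0 255;0.003 0 0 0 0 0 255;0.003 0 0 0 0 0 255"
}}

```text
time: 32.42
position: [0.5333, 0.1147, 0.1197]
tcp_rot: [[0.983, 0.186, -0.002], [0.186, -0.983, -0.001], [-0.002, 0.0, -1.0]]
force: [-5.5, -1.3, 12.5]
finger_gap: 0.0
```

Request:
{"name": "step_arm", "arguments": {
  "series": "0.003 0 0 0 0 0 255;0.003 0 0 0 0 0 255"
}}

```text
time: 32.67
position: [0.5392, 0.1158, 0.1197]
tcp_rot: [[0.983, 0.186, -0.002], [0.186, -0.983, -0.001], [-0.002, 0.0, -1.0]]
force: [-4.7, -1.6, 12.3]
finger_gap: 0.002
```

Request:
{"name": "step_arm", "arguments": {
  "series": "0.002 0 0 0 0 0 255;0.002 0 0 0 0 0 255"
}}

```text
time: 32.92
position: [0.5431, 0.1166, 0.1197]
tcp_rot: [[0.983, 0.186, -0.002], [0.186, -0.983, -0.001], [-0.002, 0.0, -1.0]]
force: [-5.6, -1.3, 12.6]
finger_gap: -0.003
```

Request:
{"name": "step_arm", "arguments": {
  "series": "0.002 0 0 0 0 0 255;0.001 0 0 0 0 0 255"
}}

```text
time: 33.17
position: [0.5461, 0.1172, 0.1197]
tcp_rot: [[0.983, 0.186, -0.002], [0.186, -0.983, -0.0], [-0.002, 0.0, -1.0]]
force: [-5.6, -1.3, 12.7]
finger_gap: -0.003
```

Request:
{"name": "step_arm", "arguments": {
  "series": "0.001 0 0 0 0 0 255;0.001 0 0 0 0 0 255"
}}

```text
time: 33.42
position: [0.547, 0.1173, 0.1197]
tcp_rot: [[0.982, 0.186, -0.004], [0.186, -0.983, -0.001], [-0.005, 0.0, -1.0]]
force: [-8.1, -2.1, 14.3]
finger_gap: -0.002
```

The stop is reached after 71.8 mm of travel, with the force rising to 8 N. Lift and check.

Request:
{"name": "step_arm", "arguments": {
  "series": "0 0 -0.002 0 0 0 255;0 0 -0.004 0 0 0 255;0 0 -0.03 0 0 0 255;0 0 -0.05 0 0 0 255;0 0.05 0 0 0 0 255"
}}

```text
time: 34.05
position: [0.5604, 0.0754, 0.209]
tcp_rot: [[0.98, 0.197, 0.009], [0.197, -0.98, 0.007], [0.01, -0.005, -1.0]]
force: [0.7, -0.4, -0.2]
finger_gap: -0.002
```

Request:
{"name": "step_arm", "arguments": {
  "series": "-0.02 0.06 0 0 0 0 255;-0.02 0.06 0 0 0 0 255;-0.02 0.06 0 0 0 0 255;-0.02 0.06 0 0 0 0 255;0 0 0 0 0 0 255"
}}

```text
time: 34.67
position: [0.5225, -0.1886, 0.2027]
tcp_rot: [[0.985, 0.172, -0.003], [0.172, -0.985, -0.004], [-0.004, 0.003, -1.0]]
force: [-0.5, 0.7, -0.9]
finger_gap: 0.002
```

```bash
python3 - <<'E'
from cell import readout, cams
import cv2, numpy as np
for n in("top","scene"):
    p,d=cams.grab_frame(n); cv2.imwrite(f'pics/{n}9.png',p[:,:,::-1])
    a=cv2.imread(f'pics/{n}0.png')
    sub=(slice(205,320),slice(235,335)) if n=='top' else (slice(190,270),slice(270,390))
    cv2.imwrite(f'pics/{n}9c.png',cv2.resize(np.hstack([a[sub],p[:,:,::-1][sub]]),None,fx=3,fy=3))
print(readout.state()['position'],readout.state()['force'],readout.state()['time'])
E
```

```text
[ 0.52443307 -0.18005376  0.20325173] [-0.36815466  0.86299377 -0.24161726] 34.775
```

View pics/top9c.png

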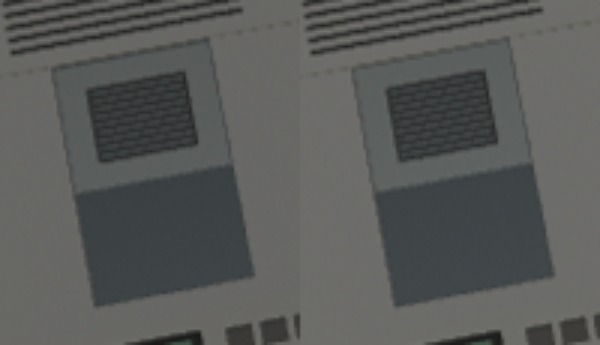

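View pics/scene9.png

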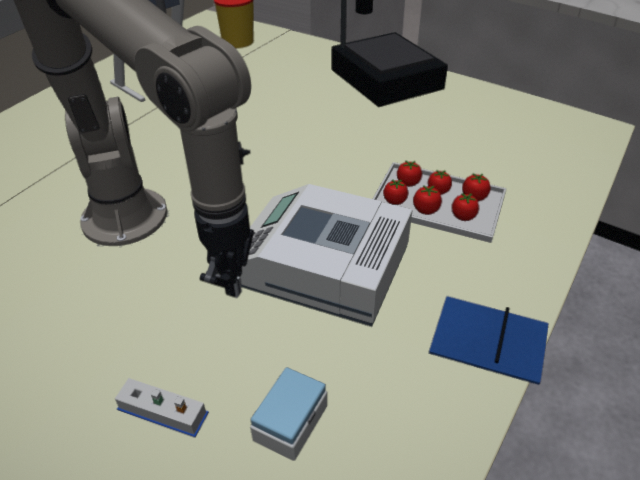

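The cover looks the same as it did shut at the start. The dark standard's rack hole is empty, and the green and amber standards, tip box and tray haven't moved. I'm letting the arm settle before handing in.

Request:
{"name": "step_arm", "arguments": {
  "series": "0 0 0 0 0 0 255;0 0 0 0 0 0 255;0 0 0 0 0 0 255"
}}

```text
time: 35.15
position: [0.525, -0.1783, 0.2038]
tcp_rot: [[0.982, 0.188, -0.001], [0.188, -0.982, 0.001], [-0.001, -0.001, -1.0]]
force: [0.3, -0.1, 0.3]
finger_gap: -0.001
```

```bash
python3 -c "
from cell import workorder
print(workorder.hand_in())"
```

```text
the job is handed in; nothing more can be done
None
```

The dark standard is in the photometer's cell well with the cover shut, and I handed the job in at about 35 s. The hand-in gave no verdict.

- **Cover:** I dragged it open to its end stop, then slid it 71.8 mm back to the shut stop. Fingertip pressure read at most about 16 N. In the last top picture the plate sits where it did at the start.
- **Standard:** My first try at the well missed its mouth by about 3 mm. The standard touched the compartment floor at about 12 N, so I lifted it, corrected from the scene camera and lowered it freely. It met the well floor at the predicted height (tip at 0.0956 m, predicted 0.0957 m), and a picture before closing showed it upright. After that the cover hid it, so its final pose is inferred from the cover sliding over with no extra force.
- **Other items:** By eye in the last picture, the amber and green standards, the tip box and the tomato tray are where they started. I did not measure their positions. The robot is clear of everything.
- **Disagreement between cameras:** The two cameras differed by 2–4 mm on positions. For the well, the scene camera's offset proved right.

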